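# Preheat the steel bosses before welding

### The job

Preheat the round steel bosses: take the lid off the pan, put every boss (not the hexagon nut or the square block) into the pan on its resting place and set the lid back on properly. Then slide the pan, never lifting or tipping it, across the deck until it is centred on the heating ring, and only then turn the bar-grip heat knob so its pointer stands at the black mark, without touching the round trimmer knobs beside it.

Things in the scene. Friction and masses are not known exactly. Their poses are not given: they have to be found in the camera images.
- boss1_mid (a point): one of the round steel bosses: a plain solid steel cylinder 30 mm in diameter and 26 mm high, about 120 g, standing on the bench; this point is its centre, its z axis is the cylinder's axis. From start to start only 3 or 4 of the five are there (None if absent).
- boss2_mid (a point): one of the round steel bosses: a plain solid steel cylinder 30 mm in diameter and 26 mm high, about 120 g, standing on the bench; this point is its centre, its z axis is the cylinder's axis. From start to start only 3 or 4 of the five are there (None if absent).
- boss3_mid (a point): one of the round steel bosses: a plain solid steel cylinder 30 mm in diameter and 26 mm high, about 120 g, standing on the bench; this point is its centre, its z axis is the cylinder's axis. From start to start only 3 or 4 of the five are there (None if absent).
- boss4_mid (a point): one of the round steel bosses: a plain solid steel cylinder 30 mm in diameter and 26 mm high, about 120 g, standing on the bench; this point is its centre, its z axis is the cylinder's axis. From start to start only 3 or 4 of the five are there (None if absent).
- boss5_mid (a point): one of the round steel bosses: a plain solid steel cylinder 30 mm in diameter and 26 mm high, about 120 g, standing on the bench; this point is its centre, its z axis is the cylinder's axis. From start to start only 3 or 4 of the five are there (None if absent).
- nut_mid (a point): a big dark hexagon nut, 46 to 53 mm across, 22 mm high, lying flat among the bosses; NOT part of the job, it stays on the bench. The point is its centre.
- shim_mid (a point): a flat square steel block, 40 x 40 x 12 mm, lying among the bosses; NOT part of the job, it stays on the bench. The point is its centre.
- pan_base (a point): centre of the underside of the open round aluminium pan: outside diameter 160 mm, 45 mm high, straight walls 4 mm thick, floor 4 mm thick, about 0.5 kg. z points up; the pan's handle points along its -x axis. It starts on the resting place with its lid on.
- pan_handle (a point): grip point on the pan's straight black handle, 150 mm from the pan's centre along its -x axis, 36 mm above its underside. The handle is a level bar along the pan's x, 18 mm wide (along the pan's y), 12 mm high, reaching from 78 to 198 mm from the pan's centre; empty space beneath.
- lid_knob (a point): centre of the lid's black knob, an upright cylinder 26 mm in diameter, 26 mm high, in the middle of the flat aluminium lid (150 g). Lid plate 168 mm in diameter, 4 mm thick, its top 13 mm below this point; under it a locating disc, 132 mm in diameter, 6 mm high, fits loosely inside the pan. z is up. Seated flat on the rim, this point is 62 mm above the pan's underside.
- rest_spot_c (a point): centre of the resting place, a dashed black circle 164 mm in diameter painted on the steel deck, at the deck's surface; z up. The deck is a fixed flat slab 200 x 400 mm, its top 25 mm above the bench; its two places are side by side along its length, 190 mm apart. Either one may be the heated one.
- heat_spot_c (a point): centre of the heating ring, the other place on the deck: a dark disc 164 mm in diameter with concentric rings, flush with the deck; z up, at the deck's surface. It is free at the start.
- heat_grip (a point): on the heat knob's axis, 24 mm above the face of the control panel (a low fixed box 110 x 236 mm, level face 45 mm above the bench). Only this knob has a bar grip: 40 mm long, 12 mm thick, top 36 mm above the face, on a round skirt 36 mm wide, 9 mm high. The bar lies along x, +x the end with the white line. It is anywhere in the row of four knobs, 54 mm apart, along the panel's middle.
- heat_knob (a joint): angle of the heat knob, rad; grows as it is turned clockwise seen from above; 0 is the off stop, it starts between 0 and 0.3; the pointer stands at the black mark at 1.30. Stiff enough to stay where it is left (0.04 N m).
- heat_mark (a point): the one small black mark beside the heat knob, on the panel's face, 27.5 mm from the knob's axis, to which the pointer must be turned
- trim1: one of the three small round trimmer knobs on the panel, 26 mm in diameter, top 25 mm above the panel's face; its origin is on its axis at the face. Not to be touched: it turns at the slightest brush.
- trim2: one of the three small round trimmer knobs on the panel, 26 mm in diameter, top 25 mm above the panel's face; its origin is on its axis at the face. Not to be touched: it turns at the slightest brush.
- trim3: one of the three small round trimmer knobs on the panel, 26 mm in diameter, top 25 mm above the panel's face; its origin is on its axis at the face. Not to be touched: it turns at the slightest brush.

How it is judged:
By the outcome, as a careful person would: the job done as asked, in the order asked, and still so for the second after the job is handed in, with the robot touching nothing.
Of boss1, boss2, boss3, boss4, boss5 only 3 to 4 are there at a start; the rules pass over those that are not, and their reading is None.
At some moment in a run one of boss1, boss2, boss3, boss4, boss5 may be knocked a few centimetres aside while the robot is not near it.
Once in a run the grip may slacken for a moment while it holds something.
It also fails if it takes over 210 s, if anything falls off the work surface, if the arm or the gripper's body presses on something with over 40 N, if the wrist force passes 120 N, or if a joint passes its speed limit or range.

### The arm

A 6-joint arm with a two-finger parallel gripper is mounted at the origin on the work surface. World frame = base frame: x ahead of the robot, y to its left, z up, the work surface at z = 0. Lengths are in m, angles in degrees, forces in N, time in s.
With the tool pointing down it reaches from about 0.35 to 0.875 m from the base axis. Payload 4.2 kg.
Tool frame: the origin (TCP) lies midway between the tips of the shut fingers; the grasp point (between the pads) lies 19 mm behind it; z points along the fingers, y is the direction in which the jaws open and shut (so a half turn about z gives the same grasp; the last joint's range is limited). The gripper opens to 87 mm and grips with 3 to 60 N. Pads are 19 mm wide; open, the fingers measure 117 mm over their backs; the gripper's body (75 mm by 190 mm) begins 51 mm behind the grasp point.
Start: joints at [91.88, 22.042, 0.453, 0, -68.411, -14.817], TCP at [0.14, 0.609, 0.223] pointing down, gripper open.
Joint ranges: [-179.83, 179.83], [-69.29, 118.12], [-61.27, 80.66], [-181.25, 117.63], [-171.15, -9.14], [-177.46, 177.46]. Speed limits (degrees/s): [159.86, 159.86, 180, 180, 180, 180].

### API

Orientations are given as a 3x3 rotation matrix whose columns are the frame's x, y, z axes.
In Python, from station import r gives the robot as it stands.
- The arm moves only by the tool carry_out, never from a script. Its argument "steps" is a list of rows, each a list of 2 entries, a list of its own where there are three numbers: the shift along the tool's x, y, z in cm, then the turn about the tool's z in degrees. In form: [[[x, y, z], twist], ...]. A call has 1 to 20 rows; each row is the pose to reach, as a shift and turn from the pose measured when the call began, along the tool's axes at that moment; what a row does not reach only later rows make up. A row lasts 1/10 s, in which the tool goes at most 50 mm and 8.59 degrees, less where a joint would pass 70% of its speed; a pose out of reach is approached as far as the arm can. A call with a gripper value outside its range is refused whole. "gripper" is the gripper's target within -1 to 1 (fully open at 1, half-way at 0, shut at -1), set as the call begins (left out, the last holds). The fingers move at their own pace and stop on an object; the grip force is fixed at half the most. Time passes only in rows, so rows that repeat a pose let the fingers close. It gives the time, the measured TCP pose, the force and the opening at its end, in the units of the state.
- r.sense(): the state, without advancing time (a new reading comes with each control period).
- r.capture(name): name is "scene" or "top"; returns the picture (400x640x3 uint8, red, green, blue); there is no depth.
- r.calibration(name): a dict with "camera_matrix" (3x3 intrinsics, pixels), "D" ([k1, k2, p1, p2, k3] as OpenCV has them; the pictures are not rectified), "world_from_camera" (4x4, takes a point from camera to world coordinates). Camera axes: x right, y up, looking along -z (the intrinsics and any distortion apply to the point x, -y, -z); pixel columns grow to the right and rows downward; lengths in m; the calibration is good to about 2 mm. A picture is of the moment at which its call begins. calibration takes no time and is no camera call.
- r.finish_job(): hands the job in, once; it reports no verdict.
Trained networks look in the newest picture that a camera, given by its name, has taken for a name from the list of things; names that differ only in an ending like _2 or _b are one class to them, and where a whole thing is asked for, a point or a joint stands for the part that bears it (a point fixed in the world has none). Each returns a list of dicts, best first, with "confidence" (0 to 1); they miss things now and then, are a little off and sometimes report something else, mostly with a low value. They report only what shows in the picture. A call takes as long as a camera call.
- r.cut_out(camera, target): "pixels" (400x640 bool, what is visible of it).
- r.place_of(camera, target): "centre" ([x, y, z] in m, in world coordinates, good to about 4 mm: a listed point, or the origin of a listed thing).
The state is a dict: "time_s": time; "joints": joint angles; "joint_velocities": joint speeds; "effort": joint torques, N m; "tcp_pos": TCP position; "ee_rot": TCP orientation; "wrist_force": force on the tool from outside, world axes, zero at the start; "moment": the same for the moment, N m; "gripper_width": opening from 0.0 (shut) to 1.0 (fully open).
Only numpy, scipy, OpenCV 4.12 (cv2) and the standard library are available. Lean on these libraries where they do the work, as an engineer would, in place of code of your own. Each camera call takes 0.05 s, during which the arm holds its last target. There are 200 camera calls.

## Working session

There is one attempt and no reset: what is moved stays moved. The work goes in short steps, Python scripts to look and compute and a tool call to move; the robot and the scene stay as the last step left them, time stands still between calls to the robot, and variables do not carry over. Pictures are saved under pics/ and viewed, about 12 in all and at most 16, crops included, and the job is handed in when it is done.

Besides the shell and the picture viewer there is one more tool, called after "Call:" as a command line: name --argument value ..., lists and objects as JSON in quotes. carry_out: Moves the arm, as the interface text tells. Its arguments: {"type":"object","properties":{"steps":{"type":"array","items":{"type":"array"}},"gripper":{"type":"number"}},"required":["steps"]}

```bash
mkdir -p pics; ls; cat > h.py <<'E'
import numpy as np, cv2
from station import r
def cap(cam,name=None):
    im=r.capture(cam)
    if name: cv2.imwrite(f'pics/{name}.png',cv2.cvtColor(im,cv2.COLOR_RGB2BGR))
    return im
def pix2w(cam,uv,z):
    c=r.calibration(cam);K=np.array(c['camera_matrix']);D=np.array(c['D']);T=np.array(c['world_from_camera'])
    p=cv2.undistortPoints(np.array(uv,float).reshape(-1,1,2),K,D).reshape(-1,2)
    d=np.c_[p[:,0],-p[:,1],-np.ones(len(p))]@T[:3,:3].T;o=T[:3,3]
    return o+d*((z-o[2])/d[:,2])[:,None]
def w2pix(cam,P):
    c=r.calibration(cam);K=np.array(c['camera_matrix']);D=np.array(c['D']);T=np.array(c['world_from_camera'])
    q=(np.atleast_2d(P)-T[:3,3])@T[:3,:3]; q=q*[1,-1,-1]
    return cv2.projectPoints(q,np.zeros(3),np.zeros(3),K,D)[0].reshape(-1,2)
def tool(d):  # world displacement (m) -> tool cm
    s=r.sense();return np.round(100*np.array(s['ee_rot']).T@np.array(d),2)
E
python3 - <<'E'
from h import *
s=r.sense();print(s)
for c in('scene','top'):
    cap(c,c+'0');print(c,np.round(np.array(r.calibration(c)['world_from_camera']),3).tolist(),r.calibration(c)['camera_matrix'])
for c in('scene','top'):
  for t in ['boss1_mid','nut_mid','shim_mid','pan_base','pan_handle','lid_knob','rest_spot_c','heat_spot_c','heat_grip','heat_mark','trim1']:
    print(c,t,[(np.round(d['centre'],4).tolist(),round(d['confidence'],2)) for d in r.place_of(c,t)])
E
```

```text
pics
{'time_s': 0.0, 'joints': array([ 9.18786496e+01,  2.20894852e+01,  3.79040452e-01, -3.08202232e-02,
       -6.84089525e+01, -1.48185431e+01]), 'joint_velocities': array([-0.01846846, -0.12002446, -0.01959254, -0.00398656,  0.03948913,
        0.11865246]), 'effort': array([-1.49541633e-03, -3.90665138e+01,  1.87405121e+01,  4.22037810e+00,
        1.09315210e-02, -1.90133719e-04]), 'tcp_pos': array([0.13977183, 0.6085515 , 0.22146324]), 'ee_rot': array([[ 9.74561065e-01, -2.24121718e-01, -4.31588737e-04],
       [-2.24122128e-01, -9.74558806e-01, -2.09910069e-03],
       [ 4.98454499e-05,  2.14243039e-03, -9.99997704e-01]]), 'wrist_force': array([ 0.3791051 , -0.03563969, -0.22493715]), 'moment': array([-0.04323173, -0.01239024, -0.00611895]), 'gripper_width': 0.999335815696923}
scene [[0.805, -0.448, 0.388, 0.95], [0.593, 0.6, -0.538, -0.56], [0.008, 0.663, 0.749, 0.891], [0.0, 0.0, 0.0, 1.0]] [[395.32987082   0.         316.87068702]
 [  0.         395.32987082 194.26888583]
 [  0.           0.           1.        ]]
top [[-0.001, 0.996, -0.093, 0.448], [-1.0, -0.002, -0.015,
[... 835 characters left out ...]
, 0.0447], 0.46)]
top boss1_mid []
top nut_mid [([0.4748, -0.3468, 0.0117], 0.63), ([0.6168, 0.0654, 0.0862], 0.37)]
top shim_mid [([0.4682, -0.2579, 0.0056], 0.5)]
top pan_base [([0.3941, -0.3096, 0.0128], 0.54), ([0.6057, -0.2153, 0.04], 0.44)]
top pan_handle [([0.4722, 0.0635, 0.0602], 0.59)]
top lid_knob []
top rest_spot_c []
top heat_spot_c [([0.6091, 0.2535, 0.0262], 0.77), ([0.6027, -0.2968, 0.0448], 0.36)]
top heat_grip [([0.5936, -0.2724, 0.0681], 0.49)]
top heat_mark [([0.6024, -0.2956, 0.045], 0.86)]
top trim1 [([0.6014, -0.2947, 0.0455], 0.68), ([0.6051, -0.217, 0.0401], 0.65), ([0.4659, -0.1685, 0.0135], 0.55), ([0.5832, -0.3257, 0.046], 0.43), ([0.6193, -0.1666, 0.0433], 0.41)]
```

View pics/top0.png

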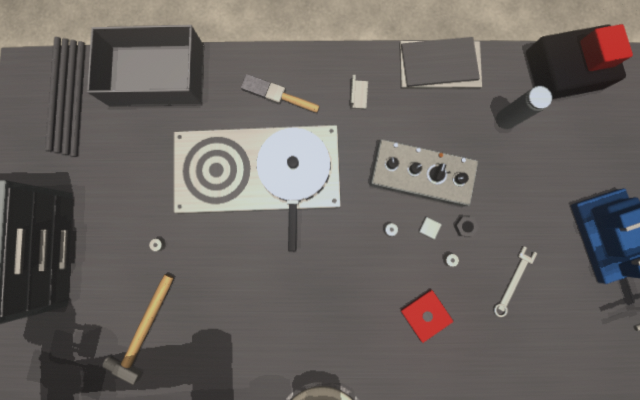

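View pics/scene0.png

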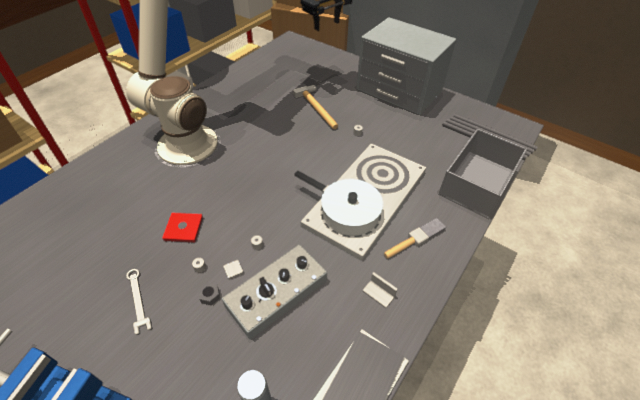

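```bash
python3 - <<'E'
from h import *
for c in('scene','top'):
  for t in ['boss1_mid','boss2_mid','boss3_mid','boss4_mid','boss5_mid']:
    print(c,t,[(np.round(d['centre'],4).tolist(),round(d['confidence'],2)) for d in r.place_of(c,t)])
E
```

```text
scene boss1_mid []
scene boss2_mid [([0.4291, 0.3952, 0.012], 0.66)]
scene boss3_mid [([0.4687, -0.1662, 0.0085], 0.64)]
scene boss4_mid [([0.6181, 0.0678, 0.0874], 0.67)]
scene boss5_mid [([0.3962, -0.3011, 0.0142], 0.57)]
top boss1_mid []
top boss2_mid [([0.5941, -0.2723, 0.0676], 0.59), ([0.4307, 0.3972, 0.0142], 0.49), ([0.468, -0.2605, 0.0089], 0.18)]
top boss3_mid [([0.4294, 0.3985, 0.0152], 0.61), ([0.4672, -0.1653, 0.0137], 0.47)]
top boss4_mid []
top boss5_mid [([0.3919, -0.3075, 0.014], 0.72)]
```

Top view: three bosses show at pixels (156,245), (392,230) and (452,260). The nut is at (467,226), the shim at (431,228), the lidded pan at (293,165) with its handle pointing down, the heating ring at (216,170), and the bar knob is the third at (438,174). The scene view agrees. One zoom next, to confirm the boss count and the knob direction.

```bash
python3 - <<'E'
from h import *
im=cv2.imread('pics/top0.png')
a=cv2.resize(im[130:280,365:495],None,fx=4,fy=4,interpolation=cv2.INTER_CUBIC)
b=cv2.convertScaleAbs(im[220:400,20:130+20],alpha=2.2);b=cv2.resize(b,(260,425))
c=cv2.resize(im[225:265,130:180],(260,175-0))
cv2.imwrite('pics/z1.png',np.hstack([a,np.vstack([b,c])]))
for n,p,z in [('ring',(216,170),.025),('knob lid',(293,162),.1),('corners',[(174,133),(338,126),(341,205),(175,213)],.025),('handle end',(292,250),.061),('b',[(156,245),(392,230),(452,260)],.026)]:
  print(n,np.round(pix2w('top',p,z),4).tolist())
E
```

```text
ring [[0.6087, 0.2528, 0.025]]
knob lid [[0.6129, 0.0622, 0.1]]
corners [[0.7008, 0.3586, 0.025], [0.7153, -0.0413, 0.025], [0.5236, -0.047, 0.025], [0.5052, 0.3495, 0.025]]
handle end [[0.4189, 0.0663, 0.061]]
b [[0.429, 0.3927, 0.026], [0.4642, -0.1665, 0.026], [0.3938, -0.3059, 0.026]]
```

View pics/z1.png

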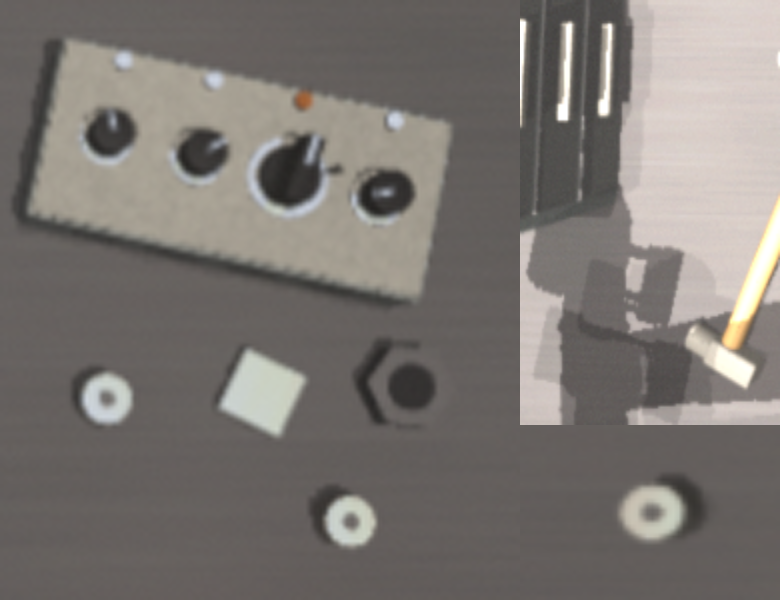

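Exactly three bosses, with the pointer at crop (312,150) and the black mark at (335,168). Going above the lid knob.

```bash
python3 - <<'E'
from h import *
p=r.sense()['tcp_pos'];print(tool(np.array([.615,.065,.16])-p))
E
```

```text
[58.49 42.39  6.26]
```

Call:
carry_out --steps '[[[3, 2.2, 0.3], -1], [[6.5, 4.7, 0.7], -2], [[10, 7.3, 1], -3], [[14, 10.2, 1.5], -4], [[18, 13, 1.9], -5], [[22, 16, 2.3], -6], [[26, 18.8, 2.8], -7], [[30, 21.7, 3.2], -8], [[34, 24.6, 3.6], -9], [[38, 27.5, 4], -10], [[42, 30.4, 4.5], -11], [[46, 33.3, 5], -12], [[50, 36.2, 5.4], -13], [[53, 38.4, 5.7], -13], [[55.5, 40.2, 6], -13], [[57, 41.3, 6.1], -13], [[58.5, 42.4, 6.3], -13], [[58.5, 42.4, 6.3], -13]]' --gripper 0.5

```text
time_s: 3.5
tcp_pos: [0.6161, 0.0634, 0.1589]
ee_rot: [[1.0, -0.001, -0.0], [-0.001, -1.0, -0.0], [-0.0, 0.0, -1.0]]
wrist_force: [0.7, 0.3, -0.5]
gripper_width: 0.746
```

```bash
python3 - <<'E'
from h import *
cap('top','t1');cap('scene','s1')
s=r.sense();print(s['tcp_pos'],np.round(s['ee_rot'],4).tolist(),s['gripper_width'],s['joints'])
im=np.vstack([cv2.resize(cv2.imread('pics/t1.png')[90:270,150:390],(720,540))[:300],cv2.resize(cv2.imread('pics/s1.png')[120:260,270:450],None,fx=4,fy=4)[100:400,:720]])
cv2.imwrite('pics/z2.png',im)
print(tool(np.array([.615,.065,.077])-s['tcp_pos']))
E
```

```text
[0.61500619 0.06482527 0.15932326] [[1.0, 0.0007, -0.0005], [0.0007, -1.0, 0.0], [-0.0005, -0.0, -1.0]] 0.7501563640683674 [ 2.09869760e+01  2.42212935e+01 -5.63070005e+00 -1.22597103e-02
 -6.01756208e+01  6.90583319e+01]
[ 0.   -0.02  8.23]
```

View pics/z2.png

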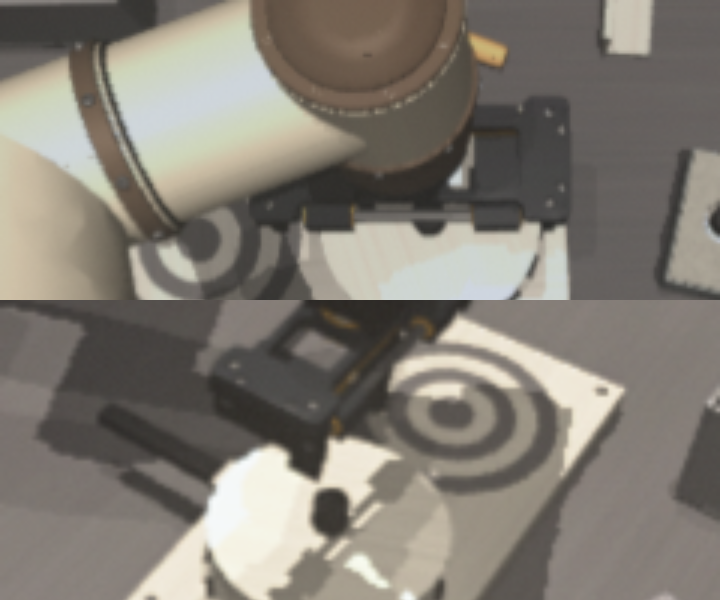

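The picture shows the jaws (top row ~215) over the knob, and in the scene view the knob sits directly under the gripper. Descend, then close.

Call:
carry_out --steps '[[[0, 0, 2], 0], [[0, 0, 4], 0], [[0, 0, 6], 0], [[0, 0, 7], 0], [[0, 0, 7.6], 0], [[0, 0, 8.1], 0], [[0, 0, 8.1], 0], [[0, 0, 8.1], 0]]'

```text
time_s: 4.4
tcp_pos: [0.6155, 0.065, 0.0791]
ee_rot: [[1.0, 0.001, 0.001], [0.001, -1.0, 0.0], [0.001, -0.0, -1.0]]
wrist_force: [0.1, -0.2, 0.3]
gripper_width: 0.746
```

Call:
carry_out --steps '[[[0, 0, 0], 0], [[0, 0, 0], 0], [[0, 0, 0], 0], [[0, 0, 0], 0], [[0, 0, 0], 0], [[0, 0, 0], 0], [[0, 0, 0], 0], [[0, 0, 0], 0], [[0, 0, 0], 0], [[0, 0, 0], 0]]' --gripper -1

```text
time_s: 5.4
tcp_pos: [0.6154, 0.065, 0.079]
ee_rot: [[1.0, 0.001, 0.001], [0.001, -1.0, 0.0], [0.001, -0.0, -1.0]]
wrist_force: [0.7, -1.4, 0.3]
gripper_width: 0.291
```

Call:
carry_out --steps '[[[0, 0, -1], 0], [[0, 0, -2.5], 0], [[0, 0, -4], 0], [[0, 0, -5], 0], [[-2, -1.2, -5], 0], [[-4.5, -2.6, -5], 0], [[-7.5, -4.3, -5], 0], [[-10.5, -6, -5], 0], [[-13.5, -7.8, -5], 0], [[-16.5, -9.5, -5], 0], [[-19.5, -11.2, -5], 0], [[-22, -12.6, -5], 0], [[-23.5, -13.5, -4], 0], [[-23.5, -13.5, -1.5], 0], [[-23.5, -13.5, 1], 0], [[-23.5, -13.5, 3.5], 0], [[-23.5, -13.5, 5], 0], [[-23.5, -13.5, 5.9], 0], [[-23.5, -13.5, 6.2], 0], [[-23.5, -13.5, 6.3], 0]]'

```text
time_s: 7.4
tcp_pos: [0.3807, 0.2001, 0.0162]
ee_rot: [[1.0, 0.001, 0.001], [0.001, -1.0, 0.001], [0.001, -0.001, -1.0]]
wrist_force: [0.4, 0.2, -0.9]
gripper_width: 0.288
```

Call:
carry_out --steps '[[[0, 0, 0], 0], [[0, 0, 0], 0], [[0, 0, 0], 0], [[0, 0, 0], 0], [[0, 0, 0], 0], [[0, 0, -1], 0], [[0, 0, -3], 0], [[0, 0, -6], 0], [[0, 0, -9], 0], [[0, 0, -10], 0], [[1, -4, -10], 0], [[2, -8, -10], 0], [[3, -12, -10], 0], [[4, -16, -10], 0], [[4.9, -19, -10], 0], [[4.9, -19.6, -9], 0], [[4.9, -19.6, -9], 0], [[4.9, -19.6, -9], 0]]' --gripper 0.4

```text
time_s: 9.2
tcp_pos: [0.4285, 0.3946, 0.1055]
ee_rot: [[1.0, 0.001, -0.001], [0.001, -1.0, -0.002], [-0.001, 0.002, -1.0]]
wrist_force: [0.4, 0.5, -0.0]
gripper_width: 0.7
```

```bash
python3 - <<'E'
from h import *
im=cap('top','t2');cap('scene','s2')
for c in('scene','top'):
  for t in ['boss2_mid','lid_knob','pan_base','pan_handle']:
    print(c,t,[(np.round(d['centre'],4).tolist(),round(d['confidence'],2)) for d in r.place_of(c,t)])
a=cv2.imread('pics/t2.png')[110:350,110:470];b=cv2.imread('pics/s2.png')[60:300,140:500]
cv2.imwrite('pics/z3.png',np.hstack([cv2.resize(a,(396,264)),cv2.resize(b,(396,264))]))
s=r.sense();print(s['tcp_pos'],s['time_s'])
E
```

```text
scene boss2_mid [([0.4305, 0.3981, 0.0093], 0.61), ([0.6041, -0.2203, 0.0481], 0.57)]
scene lid_knob [([0.3848, 0.2012, 0.0221], 0.94), ([0.5976, -0.2971, 0.0448], 0.38), ([0.4757, -0.3428, 0.0094], 0.21)]
scene pan_base [([0.615, 0.0654, 0.0274], 0.93)]
scene pan_handle [([0.4665, -0.2611, 0.0072], 0.64), ([0.4647, 0.0639, 0.0528], 0.59)]
top boss2_mid []
top lid_knob [([0.3808, 0.2025, 0.024], 0.87)]
top pan_base [([0.6153, 0.0655, 0.0235], 0.6)]
top pan_handle [([0.4701, 0.0689, 0.0592], 0.86), ([0.6056, -0.2956, 0.0441], 0.51)]
[0.42937518 0.39596495 0.10659499] 9.7
```

View pics/z3.png

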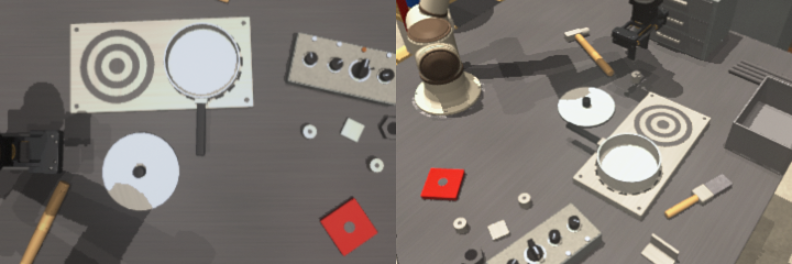

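Lid lies flat on the bench, pan is open and empty, gripper is over the left boss. Down and grip.

Call:
carry_out --steps '[[[0.1, -0.1, 2], 0], [[0.1, -0.1, 4], 0], [[0.1, -0.1, 6], 0], [[0.1, -0.1, 8], 0], [[0.1, -0.1, 9.3], 0], [[0.1, -0.1, 10], 0], [[0.1, -0.1, 10.2], 0], [[0.1, -0.1, 10.2], 0]]'

```text
time_s: 10.5
tcp_pos: [0.4308, 0.3974, 0.0049]
ee_rot: [[1.0, 0.001, 0.002], [0.001, -1.0, 0.001], [0.002, -0.001, -1.0]]
wrist_force: [0.6, 0.6, -0.5]
gripper_width: 0.7
```

Call:
carry_out --steps '[[[0, 0, 0], 0], [[0, 0, 0], 0], [[0, 0, 0], 0], [[0, 0, 0], 0], [[0, 0, 0], 0], [[0, 0, 0], 0], [[0, 0, 0], 0], [[0, 0, 0], 0], [[0, 0, -2], 0], [[0, 0, -5], 0], [[0, 0, -8], 0], [[0, 0, -10], 0], [[0, 0, -10], 0]]' --gripper -1

```text
time_s: 11.8
tcp_pos: [0.4319, 0.3993, 0.1079]
ee_rot: [[1.0, 0.002, 0.006], [0.002, -1.0, 0.008], [0.006, -0.008, -1.0]]
wrist_force: [0.5, -0.3, -1.1]
gripper_width: 0.332
```

Call:
carry_out --steps '[[[1, 1.5, 0], 0], [[2.5, 3.7, 0], 0], [[4.5, 6.6, 0], 0], [[6.5, 9.5, 0], 0], [[8.5, 12.5, 0], 0], [[10.5, 15.4, 0], 0], [[12.5, 18.3, 0], 0], [[14.5, 21.2, 0], 0], [[16.5, 24.2, 0], 0], [[18.5, 27.1, 0], 0], [[20.5, 30, 0], 0], [[22, 32.2, 0], 0], [[22.8, 33.4, 0], 0], [[22.8, 33.4, 0], 0], [[22.8, 33.4, 0], 0], [[22.8, 33.4, 0], 0]]'

```text
time_s: 13.4
tcp_pos: [0.6597, 0.0665, 0.1064]
ee_rot: [[1.0, 0.003, 0.005], [0.003, -1.0, 0.008], [0.005, -0.008, -1.0]]
wrist_force: [0.0, 1.2, -1.3]
gripper_width: 0.336
```

```bash
python3 - <<'E'
from h import *
s=r.sense();print(s['tcp_pos'],s['gripper_width'],np.round(s['ee_rot'],4).tolist(),tool(np.array([.66,.0655,.0345])-s['tcp_pos']))
E
```

```text
[0.65967709 0.06650697 0.10635362] 0.3355859570050465 [[1.0, 0.0027, 0.0052], [0.0027, -1.0, 0.0077], [0.0052, -0.0077, -1.0]] [-0.01  0.16  7.18]
```

Call:
carry_out --steps '[[[0, 0.1, 2], 0], [[0, 0.1, 4], 0], [[0, 0.1, 5.5], 0], [[0, 0.1, 6.5], 0], [[0, 0.1, 6.9], 0], [[0, 0.1, 7.1], 0], [[0, 0.1, 7.1], 0]]'

```text
time_s: 14.1
tcp_pos: [0.6604, 0.0662, 0.0358]
ee_rot: [[1.0, 0.003, 0.006], [0.003, -1.0, 0.008], [0.006, -0.008, -1.0]]
wrist_force: [-0.6, 0.2, -0.7]
gripper_width: 0.337
```

Call:
carry_out --steps '[[[0, 0, 0], 0], [[0, 0, 0], 0], [[0, 0, 0], 0], [[0, 0, 0], 0], [[0, 0, -1], 0], [[0, 0, -3], 0], [[0, 0, -6], 0], [[0, 0, -8], 0], [[0, 0, -8], 0], [[0, 0, -8], 0]]' --gripper 0

```text
time_s: 15.1
tcp_pos: [0.6599, 0.0657, 0.1165]
ee_rot: [[1.0, 0.003, 0.007], [0.003, -1.0, 0.009], [0.007, -0.009, -1.0]]
wrist_force: [0.1, -0.1, -0.7]
gripper_width: 0.501
```

```bash
python3 - <<'E'
from h import *
s=r.sense();print(s['tcp_pos'],s['gripper_width'],np.round(s['ee_rot'],4).tolist(),tool(np.array([.467,-.166,.09])-s['tcp_pos']))
E
```

```text
[0.65993475 0.06574351 0.11649362] 0.5013729879444991 [[1.0, 0.0028, 0.0071], [0.0027, -1.0, 0.0086], [0.0072, -0.0086, -0.9999]] [-19.38  23.14   2.31]
```

Call:
carry_out --steps '[[[-1, 1.2, 0], 0], [[-2.5, 3, 0], 0], [[-5, 6, 0], 0], [[-7.5, 9, 0], 0], [[-10, 12, 0], 0], [[-12.5, 15, 0], 0], [[-15, 18, 0], 0], [[-17.5, 21, 0], 0], [[-19, 22.6, 1], 0], [[-19.4, 23.1, 2], 0], [[-19.4, 23.1, 2.3], 0], [[-19.4, 23.1, 2.3], 0], [[-19.4, 23.1, 2.3], 0]]' --gripper 0.3

```text
time_s: 16.4
tcp_pos: [0.4678, -0.165, 0.09]
ee_rot: [[1.0, 0.004, 0.007], [0.004, -1.0, 0.008], [0.007, -0.008, -1.0]]
wrist_force: [0.1, 0.1, 0.7]
gripper_width: 0.653
```

```bash
python3 - <<'E'
from h import *
cap('top','t3');cap('scene','s3')
for c in('scene','top'):
  for t in ['boss3_mid','boss5_mid','boss2_mid']:
    print(c,t,[(np.round(d['centre'],4).tolist(),round(d['confidence'],2)) for d in r.place_of(c,t)])
a=cv2.imread('pics/t3.png')[110:350,190:550];b=cv2.imread('pics/s3.png')[100:340,100:460]
cv2.imwrite('pics/z4.png',np.hstack([cv2.resize(a,(396,264)),cv2.resize(b,(396,264))]))
s=r.sense();print(s['tcp_pos'],s['gripper_width'],tool(np.array([.467,-.166,.0045])-s['tcp_pos']))
E
```

```text
scene boss3_mid [([0.4689, -0.1665, 0.0121], 0.42)]
scene boss5_mid [([0.6057, -0.2205, 0.0476], 0.67), ([0.3944, -0.3036, 0.0103], 0.6)]
scene boss2_mid [([0.6625, 0.07, 0.0414], 0.48)]
top boss3_mid [([0.6102, 0.2548, 0.0262], 0.69)]
top boss5_mid [([0.3959, -0.3074, 0.0105], 0.54)]
top boss2_mid [([0.6655, 0.0684, 0.0436], 0.51)]
[ 0.46691034 -0.16544246  0.09026059] 0.6552264973842965 [-0.06  0.13  8.58]
```

View pics/z4.png

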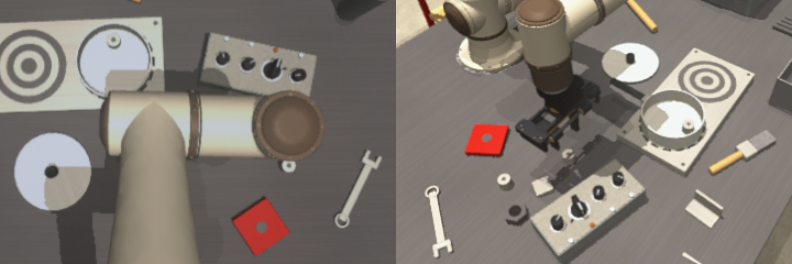

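First boss stands in the pan, and the second is still under the gripper. Descend and grip.

Call:
carry_out --steps '[[[0, 0.1, 2], 0], [[0, 0.1, 4], 0], [[0, 0.1, 6], 0], [[0, 0.1, 7.6], 0], [[0, 0.1, 8.3], 0], [[0, 0.1, 8.6], 0], [[0, 0.1, 8.6], 0]]'

```text
time_s: 17.5
tcp_pos: [0.4678, -0.1657, 0.0044]
ee_rot: [[1.0, 0.003, 0.008], [0.003, -1.0, 0.008], [0.008, -0.008, -1.0]]
wrist_force: [0.8, -0.1, -0.2]
gripper_width: 0.648
```

Call:
carry_out --steps '[[[0, 0, 0], 0], [[0, 0, 0], 0], [[0, 0, 0], 0], [[0, 0, 0], 0], [[0, 0, 0], 0], [[0, 0, 0], 0], [[0, 0, 0], 0], [[0, 0, 0], 0], [[0, 0, -2], 0], [[0, 0, -5], 0], [[0, 0, -8], 0], [[0, 0, -10], 0], [[0, 0, -10], 0]]' --gripper -1

```text
time_s: 18.8
tcp_pos: [0.4688, -0.1668, 0.1067]
ee_rot: [[1.0, 0.004, 0.014], [0.003, -1.0, 0.008], [0.014, -0.008, -1.0]]
wrist_force: [-0.6, -0.5, -1.2]
gripper_width: 0.334
```

```bash
python3 - <<'E'
from h import *
s=r.sense();print(s['tcp_pos'],s['gripper_width'],tool(np.array([.615,.0655,.104])-s['tcp_pos']))
E
```

```text
[ 0.46879466 -0.16682316  0.10671583] 0.3338816578983342 [ 14.7  -23.18   0.66]
```

Call:
carry_out --steps '[[[0.6, -1, 0], 0], [[1.8, -2.8, 0], 0], [[3.5, -5.5, 0], 0], [[5.2, -8.2, 0], 0], [[7, -11, 0], 0], [[8.7, -13.7, 0], 0], [[10.4, -16.4, 0], 0], [[12.1, -19.1, 0], 0], [[13.7, -21.6, 0], 0], [[14.5, -22.9, 0.2], 0], [[14.7, -23.2, 0.2], 0], [[14.7, -23.2, 0.2], 0], [[14.7, -23.2, 0.2], 0], [[14.7, -23.2, 0.2], 0]]'

```text
time_s: 20.2
tcp_pos: [0.6143, 0.0646, 0.1086]
ee_rot: [[1.0, 0.002, 0.013], [0.002, -1.0, 0.008], [0.013, -0.008, -1.0]]
wrist_force: [-0.2, 0.6, -0.5]
gripper_width: 0.338
```

```bash
python3 - <<'E'
from h import *
s=r.sense();print(s['tcp_pos'],s['gripper_width'],tool(np.array([.615,.0655,.035])-s['tcp_pos']))
E
```

```text
[0.61434418 0.06461732 0.10858065] 0.3376539753581472 [-0.03 -0.03  7.36]
```

Call:
carry_out --steps '[[[0, 0, 2], 0], [[0, 0, 4], 0], [[0, 0, 5.6], 0], [[0, 0, 6.7], 0], [[0, 0, 7.1], 0], [[0, 0, 7.3], 0], [[0, 0, 7.3], 0]]'

```text
time_s: 20.9
tcp_pos: [0.6157, 0.0651, 0.0361]
ee_rot: [[1.0, 0.002, 0.014], [0.002, -1.0, 0.008], [0.014, -0.008, -1.0]]
wrist_force: [-0.8, -0.2, -0.9]
gripper_width: 0.335
```

Call:
carry_out --steps '[[[0, 0, 0], 0], [[0, 0, 0], 0], [[0, 0, 0], 0], [[0, 0, 0], 0], [[0, 0, -1], 0], [[0, 0, -3], 0], [[0, 0, -6], 0], [[0, 0, -8], 0], [[-2, 3.4, -8], 0], [[-4.5, 7.6, -8], 0], [[-7, 11.8, -8], 0], [[-9.5, 16, -8], 0], [[-12, 20.2, -8], 0], [[-14.5, 24.5, -8], 0], [[-17, 28.7, -8], 0], [[-19.5, 32.9, -8], 0], [[-21.5, 36.2, -7], 0], [[-22, 37.1, -6], 0], [[-22, 37.1, -6], 0], [[-22, 37.1, -6], 0]]' --gripper 0

```text
time_s: 22.9
tcp_pos: [0.3962, -0.3066, 0.0904]
ee_rot: [[1.0, 0.003, 0.015], [0.002, -1.0, 0.008], [0.015, -0.008, -1.0]]
wrist_force: [0.4, -0.1, 0.7]
gripper_width: 0.5
```

```bash
python3 - <<'E'
from h import *
cap('top','t4');cap('scene','s4')
for c in('scene','top'):
  for t in ['boss5_mid','boss2_mid','boss3_mid','nut_mid']:
    print(c,t,[(np.round(d['centre'],4).tolist(),round(d['confidence'],2)) for d in r.place_of(c,t)])
a=cv2.imread('pics/t4.png')[110:350,190:550];b=cv2.imread('pics/s4.png')[100:340,100:460]
cv2.imwrite('pics/z5.png',np.hstack([cv2.resize(a,(396,264)),cv2.resize(b,(396,264))]))
s=r.sense();print(s['tcp_pos'],s['gripper_width'],np.round(s['ee_rot'],3).tolist(),tool(np.array([.395,-.306,.0045])-s['tcp_pos']))
E
```

```text
scene boss5_mid [([0.3966, -0.3053, 0.0096], 0.48)]
scene boss2_mid [([0.663, 0.0696, 0.0392], 0.57), ([0.6176, 0.0652, 0.0396], 0.17)]
scene boss3_mid []
scene nut_mid [([0.4759, -0.3455, 0.0117], 0.74)]
top boss5_mid [([0.6175, 0.0673, 0.0237], 0.52)]
top boss2_mid [([0.6596, 0.0687, 0.0456], 0.58), ([0.6206, -0.1682, 0.0439], 0.58)]
top boss3_mid [([0.6157, 0.0645, 0.0434], 0.5)]
top nut_mid []
[ 0.39586533 -0.30651823  0.09012074] 0.5009556713234391 [[1.0, 0.003, 0.014], [0.003, -1.0, 0.008], [0.014, -0.008, -1.0]] [-0.21  0.02  8.56]
```

View pics/z5.png

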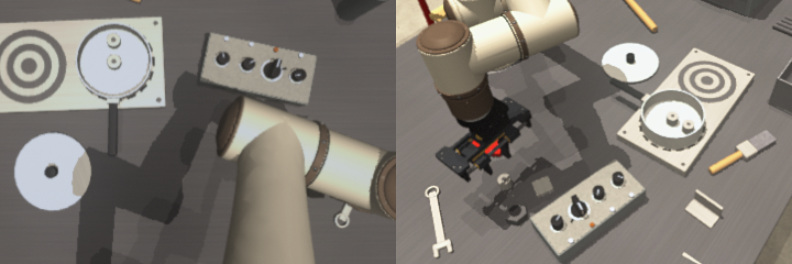

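Two bosses now stand in the pan, and the third is under the gripper. Descend with a wider opening, then grip.

Call:
carry_out --steps '[[[0, 0, 0], 0], [[-0.1, 0, 2], 0], [[-0.1, 0, 4], 0], [[-0.1, 0, 6], 0], [[-0.1, 0, 7.6], 0], [[-0.1, 0, 8.3], 0], [[-0.1, 0, 8.6], 0], [[-0.1, 0, 8.6], 0]]' --gripper 0.3

```text
time_s: 24.2
tcp_pos: [0.3963, -0.3059, 0.0042]
ee_rot: [[1.0, 0.003, 0.014], [0.003, -1.0, 0.008], [0.014, -0.008, -1.0]]
wrist_force: [0.7, -0.1, 1.5]
gripper_width: 0.652
```

Call:
carry_out --steps '[[[0, 0, 0], 0], [[0, 0, 0], 0], [[0, 0, 0], 0], [[0, 0, 0], 0], [[0, 0, 0], 0], [[0, 0, 0], 0], [[0, 0, 0], 0], [[0, 0, 0], 0], [[0, 0, -2], 0], [[0, 0, -5], 0], [[0, 0, -8], 0], [[0, 0, -10], 0], [[0, 0, -10], 0]]' --gripper -1

```text
time_s: 25.5
tcp_pos: [0.3965, -0.3074, 0.1066]
ee_rot: [[1.0, 0.003, 0.02], [0.003, -1.0, 0.006], [0.02, -0.006, -1.0]]
wrist_force: [1.8, -0.3, -1.9]
gripper_width: 0.337
```

```bash
python3 - <<'E'
from h import *
s=r.sense();print(s['tcp_pos'],s['gripper_width'],tool(np.array([.57,.0655,.106])-s['tcp_pos']))
E
```

```text
[ 0.39648201 -0.30741469  0.10660122] 0.33653788337482066 [ 17.46 -37.24   0.61]
```

Call:
carry_out --steps '[[[0.5, -1.1, 0], 0], [[1.5, -3.2, 0], 0], [[2.8, -6, 0], 0], [[4.2, -9, 0], 0], [[5.6, -12, 0], 0], [[7, -15, 0], 0], [[8.4, -18, 0], 0], [[9.8, -21, 0], 0], [[11.2, -24, 0], 0], [[12.6, -27, 0], 0], [[14, -30, 0], 0], [[15.4, -33, 0], 0], [[16.8, -35.8, 0], 0], [[17.5, -37.2, 0], 0], [[17.5, -37.2, 0], 0], [[17.5, -37.2, 0], 0], [[17.5, -37.2, 0], 0]]'

```text
time_s: 27.2
tcp_pos: [0.5692, 0.0642, 0.1114]
ee_rot: [[1.0, 0.002, 0.018], [0.002, -1.0, 0.005], [0.018, -0.005, -1.0]]
wrist_force: [0.9, 0.5, -1.0]
gripper_width: 0.337
```

```bash
python3 - <<'E'
from h import *
s=r.sense();print(s['tcp_pos'],s['gripper_width'],tool(np.array([.57,.0655,.035])-s['tcp_pos']))
E
```

```text
[0.56922737 0.06422329 0.11140881] 0.3367630279883042 [-0.06 -0.09  7.64]
```

Call:
carry_out --steps '[[[0, -0.1, 2], 0], [[0, -0.1, 4], 0], [[0, -0.1, 6], 0], [[0, -0.1, 7], 0], [[0, -0.1, 7.4], 0], [[0, -0.1, 7.6], 0], [[0, -0.1, 7.6], 0]]'

```text
time_s: 27.9
tcp_pos: [0.571, 0.0655, 0.036]
ee_rot: [[1.0, 0.002, 0.019], [0.002, -1.0, 0.005], [0.019, -0.005, -1.0]]
wrist_force: [0.7, -0.6, -1.1]
gripper_width: 0.338
```

Call:
carry_out --steps '[[[0, 0, 0], 0], [[0, 0, 0], 0], [[0, 0, 0], 0], [[0, 0, 0], 0], [[0, 0, -1], 0], [[0, 0, -3], 0], [[0, 0, -6], 0], [[0, 0, -8], 0], [[-2, -1.4, -8], 0], [[-5, -3.6, -8], 0], [[-8, -5.7, -8], 0], [[-11, -7.9, -8], 0], [[-14, -10, -8], 0], [[-17, -12.2, -8], 0], [[-18.8, -13.5, -8], 0], [[-18.8, -13.5, -6], 0], [[-18.8, -13.5, -6], 0]]' --gripper 0

```text
time_s: 29.6
tcp_pos: [0.3802, 0.1994, 0.0925]
ee_rot: [[1.0, 0.003, 0.017], [0.003, -1.0, 0.003], [0.017, -0.003, -1.0]]
wrist_force: [-0.3, -0.2, 0.4]
gripper_width: 0.504
```

```bash
python3 - <<'E'
from h import *
cap('top','t5');cap('scene','s5')
for c in('scene','top'):
  for t in ['boss5_mid','lid_knob','pan_base','pan_handle']:
    print(c,t,[(np.round(d['centre'],4).tolist(),round(d['confidence'],2)) for d in r.place_of(c,t)])
a=cv2.imread('pics/t5.png')[110:350,190:550];b=cv2.imread('pics/s5.png')[100:340,200:560]
cv2.imwrite('pics/z6.png',np.hstack([cv2.resize(a,(396,264)),cv2.resize(b,(396,264))]))
s=r.sense();print(s['tcp_pos'],s['gripper_width'],np.round(s['ee_rot'],3).tolist(),tool(np.array([.3815,.2005,.016])-s['tcp_pos']))
E
```

```text
scene boss5_mid [([0.5685, 0.0712, 0.0422], 0.65)]
scene lid_knob [([0.3831, 0.201, 0.0236], 0.67), ([0.5961, -0.2957, 0.048], 0.29)]
scene pan_base [([0.615, 0.0632, 0.0265], 0.89), ([0.3822, 0.2003, 0.0238], 0.28)]
scene pan_handle [([0.4636, 0.0644, 0.0571], 0.79)]
top boss5_mid [([0.5695, 0.0639, 0.0423], 0.44)]
top lid_knob [([0.3827, 0.2014, 0.0224], 0.59)]
top pan_base [([0.6154, 0.0646, 0.0253], 0.93)]
top pan_handle [([0.468, 0.0679, 0.0596], 0.87), ([0.611, 0.2531, 0.0245], 0.38), ([0.6178, -0.1661, 0.0435], 0.32)]
[0.38190364 0.19979717 0.09334362] 0.5001120022416211 [[1.0, 0.001, 0.019], [0.001, -1.0, 0.006], [0.019, -0.006, -1.0]] [-0.19 -0.03  7.73]
```

View pics/z6.png

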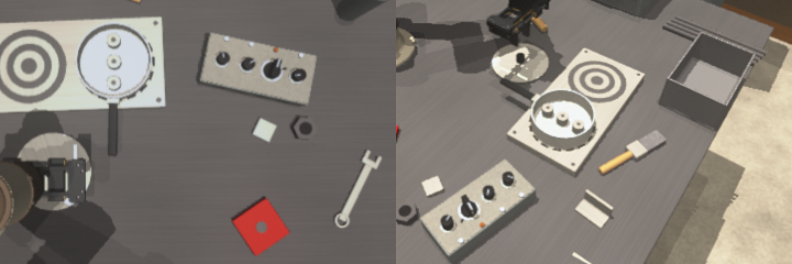

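All three bosses are in a row in the pan, clear of the walls, and only the shim and nut are left on the bench. Fetch the lid.

Call:
carry_out --steps '[[[-0.1, 0, 2], 0], [[-0.1, 0, 4], 0], [[-0.1, 0, 6], 0], [[-0.1, 0, 7], 0], [[-0.1, 0, 7.5], 0], [[-0.1, 0, 7.7], 0], [[-0.1, 0, 7.7], 0]]'

```text
time_s: 30.8
tcp_pos: [0.3827, 0.2005, 0.0167]
ee_rot: [[1.0, 0.002, 0.02], [0.001, -1.0, 0.006], [0.02, -0.006, -1.0]]
wrist_force: [0.5, -0.7, -0.1]
gripper_width: 0.499
```

Call:
carry_out --steps '[[[0, 0, 0], 0], [[0, 0, 0], 0], [[0, 0, 0], 0], [[0, 0, 0], 0], [[0, 0, 0], 0], [[0, 0, 0], 0], [[0, 0, 0], 0], [[0, 0, -1.5], 0], [[0, 0, -4], 0], [[0, 0, -7], 0], [[0, 0, -10], 0], [[0, 0, -11.5], 0], [[0, 0, -11.5], 0]]' --gripper -1

```text
time_s: 32.1
tcp_pos: [0.3812, 0.2008, 0.1333]
ee_rot: [[1.0, 0.002, 0.023], [0.001, -1.0, 0.01], [0.023, -0.01, -1.0]]
wrist_force: [-1.0, 0.2, -1.1]
gripper_width: 0.29
```

```bash
python3 - <<'E'
from h import *
s=r.sense();print(s['tcp_pos'],s['gripper_width'],np.round(s['ee_rot'],3).tolist(),tool(np.array([.615,.0645,.125])-s['tcp_pos']))
E
```

```text
[0.38119056 0.20076666 0.13334406] 0.28968972522724945 [[1.0, 0.002, 0.023], [0.001, -1.0, 0.01], [0.023, -0.01, -1.0]] [23.34 13.67  1.24]
```

Call:
carry_out --steps '[[[1, 0.6, 0], 0], [[3, 1.8, 0], 0], [[5.5, 3.2, 0], 0], [[8, 4.7, 0], 0], [[10.5, 6.2, 0], 0], [[13, 7.6, 0], 0], [[15.5, 9.1, 0], 0], [[18, 10.5, 0], 0], [[20.5, 12, 0.5], 0], [[22.5, 13.2, 1], 0], [[23.3, 13.7, 1.2], 0], [[23.3, 13.7, 1.2], 0], [[23.3, 13.7, 1.2], 0], [[23.3, 13.7, 1.2], 0]]'

```text
time_s: 33.5
tcp_pos: [0.6138, 0.0646, 0.1252]
ee_rot: [[1.0, 0.002, 0.022], [0.002, -1.0, 0.01], [0.022, -0.01, -1.0]]
wrist_force: [0.4, -0.4, -1.4]
gripper_width: 0.29
```

```bash
python3 - <<'E'
from h import *
cap('top','t6');cap('scene','s6')
for c in('scene','top'):
  for t in ['lid_knob']:
    print(c,t,[(np.round(d['centre'],4).tolist(),round(d['confidence'],2)) for d in r.place_of(c,t)])
s=r.sense();print(s['tcp_pos'],s['gripper_width'],tool(np.array([.615,.0645,.0805])-s['tcp_pos']))
a=cv2.imread('pics/t6.png')[100:280,180:420];b=cv2.imread('pics/s6.png')[140:260,280:440]
cv2.imwrite('pics/z7.png',np.hstack([cv2.resize(a,(396,297)),cv2.resize(b,(396,297))]))
E
```

```text
scene lid_knob [([0.615, 0.0676, 0.1296], 0.97), ([0.6123, 0.2528, 0.0242], 0.62)]
top lid_knob [([0.6133, 0.0674, 0.1321], 0.85), ([0.6175, -0.1672, 0.04], 0.66)]
[0.61428254 0.06475986 0.12587475] 0.29009922013163597 [-0.04  0.07  4.54]
```

View pics/z7.png

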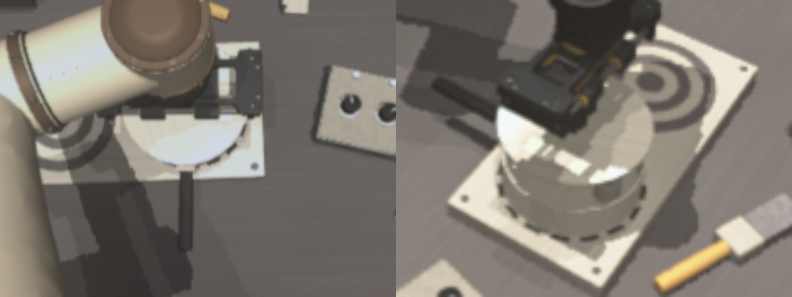

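Lid hangs level above the pan. Lower it.

Call:
carry_out --steps '[[[0, 0.1, 1], 0], [[0, 0.1, 2], 0], [[0, 0.1, 2.8], 0], [[0, 0.1, 3.4], 0], [[0, 0.1, 3.9], 0], [[0, 0.1, 4.2], 0], [[0, 0.1, 4.4], 0], [[0, 0.1, 4.5], 0], [[0, 0.1, 4.5], 0]]'

```text
time_s: 34.6
tcp_pos: [0.6156, 0.0642, 0.0813]
ee_rot: [[1.0, 0.003, 0.024], [0.003, -1.0, 0.01], [0.024, -0.01, -1.0]]
wrist_force: [-0.2, 0.1, 0.4]
gripper_width: 0.29
```

Call:
carry_out --steps '[[[0, 0, 0], 0], [[0, 0, 0], 0], [[0, 0, 0], 0], [[0, 0, 0], 0], [[0, 0, -1], 0], [[0, 0, -3], 0], [[0, 0, -5], 0], [[0, 0, -6], 0], [[-2, 0, -6], 0], [[-5, 0, -6], 0], [[-8, -0.1, -6], 0], [[-11, -0.1, -6], 0], [[-14, -0.1, -5], 0], [[-15, -0.1, -3], 0], [[-15, -0.1, -2], 0], [[-15, -0.1, -2], 0]]' --gripper 0

```text
time_s: 36.2
tcp_pos: [0.4649, 0.0645, 0.0969]
ee_rot: [[1.0, 0.003, 0.023], [0.003, -1.0, 0.009], [0.023, -0.009, -1.0]]
wrist_force: [0.6, 0.7, 0.3]
gripper_width: 0.499
```

```bash
python3 - <<'E'
from h import *
cap('top','t7');cap('scene','s7')
for c in('scene','top'):
  for t in ['lid_knob','pan_base','pan_handle','heat_spot_c','rest_spot_c']:
    print(c,t,[(np.round(d['centre'],4).tolist(),round(d['confidence'],2)) for d in r.place_of(c,t)])
s=r.sense();print(s['tcp_pos'],s['gripper_width'],np.round(s['ee_rot'],3).tolist(),tool(np.array([.466,.0655,.045])-s['tcp_pos']))
a=cv2.imread('pics/t7.png')[100:280,160:400];b=cv2.imread('pics/s7.png')[140:260,280:440]
cv2.imwrite('pics/z8.png',np.hstack([cv2.resize(a,(396,297)),cv2.resize(b,(396,297))]))
E
```

```text
scene lid_knob [([0.6151, 0.0624, 0.0882], 0.77)]
scene pan_base []
scene pan_handle [([0.466, 0.0668, 0.0578], 0.71)]
scene heat_spot_c [([0.6136, 0.2551, 0.0241], 0.59)]
scene rest_spot_c []
top lid_knob [([0.6156, 0.0643, 0.089], 0.63)]
top pan_base [([0.4737, -0.3479, 0.0124], 0.54)]
top pan_handle []
top heat_spot_c [([0.6092, 0.2509, 0.025], 0.76), ([0.5831, -0.3272, 0.0447], 0.48)]
top rest_spot_c [([0.6038, -0.2956, 0.0464], 0.55)]
[0.46524429 0.06464866 0.09781673] 0.5010223743877535 [[1.0, 0.003, 0.024], [0.002, -1.0, 0.01], [0.025, -0.01, -1.0]] [-0.05 -0.03  5.28]
```

View pics/z8.png

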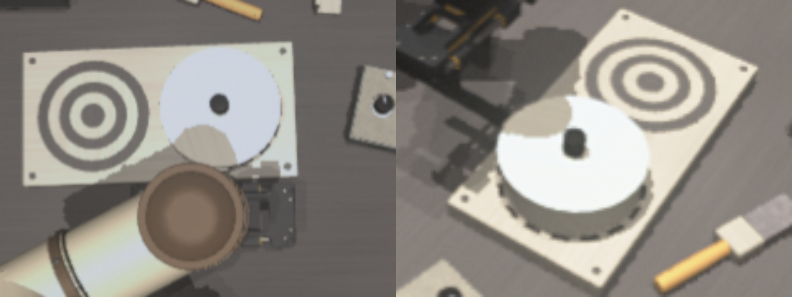

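Lid is seated flat (knob at z≈0.088), and the gripper is over the handle. Go down and grip the handle.

Call:
carry_out --steps '[[[0, -0.1, 1.5], 0], [[0, -0.1, 3], 0], [[0, -0.1, 4.4], 0], [[0, -0.1, 5], 0], [[0, -0.1, 5.3], 0], [[0, -0.1, 5.3], 0], [[0, -0.1, 5.3], 0]]'

```text
time_s: 37.5
tcp_pos: [0.4669, 0.0664, 0.0454]
ee_rot: [[1.0, 0.003, 0.025], [0.003, -1.0, 0.011], [0.026, -0.011, -1.0]]
wrist_force: [0.3, -0.0, -0.1]
gripper_width: 0.5
```

Call:
carry_out --steps '[[[0, 0, 0], 0], [[0, 0, 0], 0], [[0, 0, 0], 0], [[0, 0, 0], 0], [[0, 0, 0], 0], [[0, 0, 0], 0], [[0, 0, 0], 0], [[0, 0, 0], 0]]' --gripper -1

```text
time_s: 38.3
tcp_pos: [0.467, 0.0664, 0.0455]
ee_rot: [[1.0, 0.003, 0.026], [0.003, -1.0, 0.011], [0.026, -0.011, -1.0]]
wrist_force: [-0.1, 1.3, 2.9]
gripper_width: 0.204
```

```bash
python3 - <<'E'
from h import *
s=r.sense();print(s['tcp_pos'],s['gripper_width'],s['wrist_force'],s['moment'],np.round(s['ee_rot'],4).tolist(),tool([-.006,.188,0]))
im=cap('top','t8')
# ring centre: dark pixels at the ring on deck
P=[]
g=cv2.cvtColor(cv2.imread('pics/t5.png'),cv2.COLOR_BGR2GRAY)
c=np.array([216.,170.])
for a in np.arange(0,360,5):
    d=np.array([np.cos(np.radians(a)),np.sin(np.radians(a))])
    rr=np.arange(26,42,.25);v=cv2.remap(g,(c[0]+rr*d[0]).astype('f4')[None],(c[1]+rr*d[1]).astype('f4')[None],1)[0].astype(float)
    k=np.argmax(np.gradient(cv2.GaussianBlur(v[None],(9,1),2)[0]));P.append(c+rr[k]*d)
W=pix2w('top',P,.025)[:,:2]
for _ in range(4):
    A=np.c_[2*W,np.ones(len(W))];x=np.linalg.lstsq(A,(W**2).sum(1),rcond=None)[0];R=np.sqrt(x[2]+x[:2]@x[:2])
    e=abs(np.hypot(*(W-x[:2]).T)-R);W=W[e<max(.0015,np.median(e)*2.5)]
print('ring',x[:2],R,len(W),e.mean())
E
```

```text
[0.46699849 0.06643379 0.04551987] 0.20449040336079954 [-0.10316437  1.28513678  2.90854383] [ 0.09055754  0.32860034 -0.17855926] [[0.9997, 0.0028, 0.0257], [0.0025, -0.9999, 0.0108], [0.0257, -0.0107, -0.9996]] [ -0.55 -18.8    0.19]
ring [0.60966406 0.25273279] 0.08183405416482473 72 0.0002910914564116555
```

Handle gripped with the wrist force small. Ring centre fitted at (0.6097, 0.2527), R 81.8 mm, as it should be. Slide slowly with z compensated.

Call:
carry_out --steps '[[[0, -0.3, 0], 0], [[0, -0.9, 0], 0], [[0, -1.7, 0.02], 0], [[-0.1, -2.6, 0.03], 0], [[-0.1, -3.5, 0.04], 0], [[-0.1, -4.4, 0.05], 0], [[-0.15, -5.3, 0.06], 0], [[-0.15, -6.2, 0.07], 0], [[-0.2, -7, 0.08], 0], [[-0.2, -7.7, 0.08], 0], [[-0.2, -8.2, 0.09], 0], [[-0.2, -8.4, 0.09], 0], [[-0.2, -8.4, 0.09], 0]]'

```text
time_s: 39.65
tcp_pos: [0.463, 0.1475, 0.0453]
ee_rot: [[1.0, -0.002, 0.021], [-0.002, -1.0, 0.006], [0.021, -0.006, -1.0]]
wrist_force: [-1.0, -9.7, 7.8]
gripper_width: 0.232
```

```bash
python3 - <<'E'
from h import *
s=r.sense();print(s['tcp_pos'],s['gripper_width'],s['wrist_force'],s['moment'],np.round(s['ee_rot'],4).tolist(),tool(np.array([.4615,.2545,.0455])-s['tcp_pos']))
E
```

```text
[0.46297784 0.14752646 0.04532587] 0.23187965225977128 [-1.01592627 -9.74394678  7.80963655] [-2.86362861 -0.05218539 -1.02902395] [[0.9998, -0.0016, 0.0208], [-0.0017, -1.0, 0.0061], [0.0208, -0.0061, -0.9998]] [ -0.17 -10.7    0.04]
```

```bash
python3 - <<'E'
from h import *
cap('top','t9');cap('scene','s9')
for c in('scene','top'):
  for t in ['lid_knob','pan_base','pan_handle']:
    print(c,t,[(np.round(d['centre'],4).tolist(),round(d['confidence'],2)) for d in r.place_of(c,t)])
s=r.sense();print(s['gripper_width'],s['wrist_force'])
a=cv2.imread('pics/t9.png')[100:280,160:400];b=cv2.imread('pics/s9.png')[140:260,280:440]
cv2.imwrite('pics/z9.png',np.hstack([cv2.resize(a,(396,297)),cv2.resize(b,(396,297))]))
E
```

```text
scene lid_knob []
scene pan_base [([0.4596, 0.1474, 0.056], 0.28)]
scene pan_handle [([0.4614, 0.142, 0.0546], 0.79), ([0.6164, -0.1663, 0.0449], 0.73)]
top lid_knob [([0.6075, 0.1145, 0.0883], 0.72)]
top pan_base []
top pan_handle []
0.23386028747126505 [ 0.67880229 -9.7461661   7.03542947]
```

View pics/z9.png

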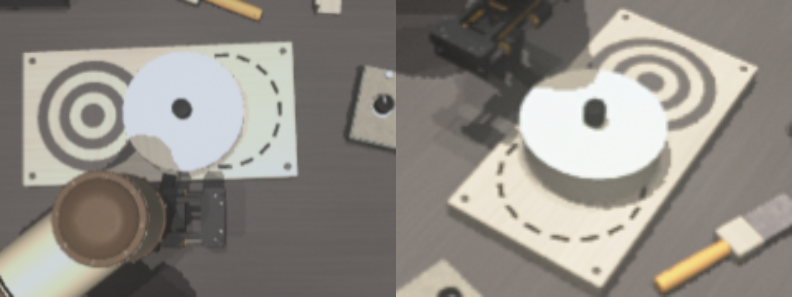

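The pan lagged and yawed about the grip: knob at (0.6075, 0.1145), handle about 13° off, still flat on the deck. The pads can't resist yaw, so I'll re-square on the handle, swing the pan about its own centre until the handle points along +y, then pull it straight.

Call:
carry_out --steps '[[[0, 0, 0], 0], [[0, 0, 0], 0], [[0, 0, 0], 0], [[0, 0, 0], 0], [[0, 0, 0], 4], [[0, 0, 0], 8], [[0, 0, 0], 12], [[0, 0, 0], 13], [[0, 0, 0], 13]]' --gripper 0

```text
time_s: 40.95
tcp_pos: [0.463, 0.1478, 0.0453]
ee_rot: [[0.974, -0.225, 0.021], [-0.226, -0.974, 0.006], [0.019, -0.011, -1.0]]
wrist_force: [-0.2, -0.7, 0.1]
gripper_width: 0.499
```

Call:
carry_out --steps '[[[0, 0, 0], 0], [[0, 0, 0], 0], [[0, 0, 0], 0], [[0, 0, 0], 0], [[0, 0, 0], 0], [[0, 0, 0], 0], [[0, 0, 0], 0]]' --gripper -1

```text
time_s: 41.65
tcp_pos: [0.4629, 0.1476, 0.0453]
ee_rot: [[0.974, -0.225, 0.021], [-0.225, -0.974, 0.006], [0.019, -0.011, -1.0]]
wrist_force: [-0.1, -0.3, -0.7]
gripper_width: 0.201
```

```bash
python3 - <<'E'
from h import *
cap('top','t10')
for t in ['lid_knob','pan_base','pan_handle']:
    print(t,[(np.round(d['centre'],4).tolist(),round(d['confidence'],2)) for d in r.place_of('top',t)])
s=r.sense();p=s['tcp_pos'];print(p,s['gripper_width'],s['wrist_force'],s['moment'],np.round(s['ee_rot'],4).tolist(),s['joints'])
# lid circle fit
C=np.array([.6075,.1145]);v=p[:2]-C;print(np.hypot(*v),np.degrees(np.arctan2(v[1],v[0])))
for a in np.arange(6,79,6):
    t=-np.radians(a);R=np.array([[np.cos(t),-np.sin(t)],[np.sin(t),np.cos(t)]])
    q=C+R@v;print(a,tool(np.r_[q-p[:2],0]),end='; ')
E
```

```text
lid_knob [([0.6078, 0.1155, 0.0865], 0.58)]
pan_base []
pan_handle []
[0.46294156 0.14764341 0.04526925] 0.2049743714444187 [ 0.1947826  -0.70681364  0.43091534] [-0.31808267  0.02592772  0.19677663] [[0.9741, -0.2252, 0.0208], [-0.2253, -0.9743, 0.0062], [0.0188, -0.0107, -0.9998]] [ 37.17758175  20.62740194 -32.82837837   0.7511029  -35.38236558
  39.19549573]
0.14830923159878112 167.08677888249775
6 [ 0.08 -1.55  0.02]; 12 [ 0.32 -3.08  0.04]; 18 [ 0.72 -4.58  0.06]; 24 [ 1.27 -6.03  0.09]; 30 [ 1.97 -7.42  0.12]; 36 [ 2.81 -8.72  0.15]; 42 [ 3.79 -9.93  0.18]; 48 [  4.88 -11.03   0.21]; 54 [  6.09 -12.01   0.24]; 60 [  7.39 -12.86   0.28]; 66 [  8.77 -13.56   0.31]; 72 [ 10.22 -14.12   0.34]; 78 [ 11.72 -14.53   0.38];
```

Call:
carry_out --steps '[[[0, -0.5, 0], 2], [[0.1, -1.55, 0.02], 6], [[0.2, -2.6, 0.03], 10], [[0.4, -3.6, 0.05], 14], [[0.7, -4.6, 0.06], 18], [[1.05, -5.5, 0.08], 22], [[1.5, -6.5, 0.1], 26], [[1.95, -7.4, 0.12], 30], [[2.5, -8.3, 0.14], 34], [[2.8, -8.7, 0.15], 36], [[2.8, -8.7, 0.15], 36]]'

```text
time_s: 42.95
tcp_pos: [0.5109, 0.2273, 0.0453]
ee_rot: [[0.656, -0.754, 0.023], [-0.754, -0.656, 0.008], [0.009, -0.022, -1.0]]
wrist_force: [1.8, 2.8, -1.3]
gripper_width: 0.199
```

```bash
python3 - <<'E'
from h import *
cap('top','t11');cap('scene','s11')
K=[]
for c in('scene','top'):
  d=r.place_of(c,'lid_knob');print(c,[(np.round(x['centre'],4).tolist(),round(x['confidence'],2)) for x in d[:1]])
  if d and d[0]['confidence']>.5:K.append(d[0]['centre'][:2])
C=np.mean(K,0)
s=r.sense();p=s['tcp_pos'];print(p,s['gripper_width'],s['wrist_force'],np.round(s['ee_rot'],4).tolist(),s['joints'])
v=p[:2]-C;print(C,np.hypot(*v),np.degrees(np.arctan2(v[1],v[0])))
E
```

```text
scene [([0.6107, 0.1183, 0.0875], 0.72)]
top [([0.6077, 0.114, 0.0863], 0.94)]
[0.51012632 0.22666146 0.04530762] 0.20403298559324845 [ 1.6361118   3.01470455 -2.1364812 ] [[0.6565, -0.754, 0.0219], [-0.7543, -0.6565, 0.0074], [0.0088, -0.0214, -0.9997]] [ 40.87721921  26.08639591 -22.7819465    0.78105139 -39.90926728
  -0.43219978]
[0.6092  0.11615] 0.14841959350640171 131.87627206323467
```

The pan turns rigidly with the grip about its own centre. Continue the other 42°.

```bash
python3 - <<'E'
from h import *
s=r.sense();p=s['tcp_pos'];C=np.array([.6085,.1155]);v=p[:2]-C
for a in [2,6,10,14,18,22,26,30,34,38,42]:
    t=-np.radians(a);R=np.array([[np.cos(t),-np.sin(t)],[np.sin(t),np.cos(t)]])
    q=C+R@v;print(a,tool(np.r_[q-p[:2],0]),end='; ')
E
```

```text
2 [ 0.   -0.52  0.01]; 6 [ 0.07 -1.55  0.03]; 10 [ 0.2  -2.58  0.06]; 14 [ 0.41 -3.59  0.08]; 18 [ 0.69 -4.59  0.1 ]; 22 [ 1.03 -5.57  0.13]; 26 [ 1.45 -6.52  0.15]; 30 [ 1.93 -7.44  0.18]; 34 [ 2.47 -8.32  0.2 ]; 38 [ 3.07 -9.16  0.22]; 42 [ 3.73 -9.96  0.25];
```

Call:
carry_out --steps '[[[0, -0.5, 0.02], 2], [[0.1, -1.55, 0.05], 6], [[0.2, -2.6, 0.08], 10], [[0.4, -3.6, 0.1], 14], [[0.7, -4.6, 0.12], 18], [[1.05, -5.55, 0.15], 22], [[1.45, -6.5, 0.17], 26], [[1.95, -7.45, 0.2], 30], [[2.5, -8.3, 0.22], 34], [[3.1, -9.2, 0.25], 38], [[3.7, -10, 0.27], 42], [[3.7, -10, 0.27], 42]]'

```text
time_s: 44.35
tcp_pos: [0.6109, 0.2637, 0.0453]
ee_rot: [[-0.017, -1.0, 0.023], [-1.0, 0.017, 0.007], [-0.007, -0.023, -1.0]]
wrist_force: [2.8, -1.7, 1.2]
gripper_width: 0.206
```

```bash
python3 - <<'E'
from h import *
im=cap('top','t12');cap('scene','s12')
for c in('scene','top'):
 for t in ('lid_knob','pan_base'):
  d=r.place_of(c,t);print(c,t,[(np.round(x['centre'],4).tolist(),round(x['confidence'],2)) for x in d[:1]])
s=r.sense();p=s['tcp_pos'];print(p,s['gripper_width'],s['wrist_force'],np.round(s['ee_rot'],4).tolist(),s['joints'])
print(tool([0.001,.1375,0]))
a=cv2.imread('pics/t12.png')[100:280,160:400];b=cv2.imread('pics/s12.png')[140:260,280:440]
cv2.imwrite('pics/z10.png',np.hstack([cv2.resize(a,(396,297)),cv2.resize(b,(396,297))]))
E
```

```text
scene lid_knob [([0.6135, 0.1154, 0.0882], 0.82)]
scene pan_base [([0.6091, 0.2584, 0.0562], 0.73)]
top lid_knob []
top pan_base []
[0.60980409 0.26384408 0.04532486] 0.2017593519474405 [ 3.49495398 -2.23491364  2.70031144] [[-0.0159, -0.9996, 0.0221], [-0.9998, 0.016, 0.0068], [-0.0071, -0.022, -0.9997]] [ 37.53250254  34.29920569  -6.72857274   0.62623727 -47.73273897
 -38.86149632]
[-13.75   0.12   0.1 ]
```

View pics/z10.png

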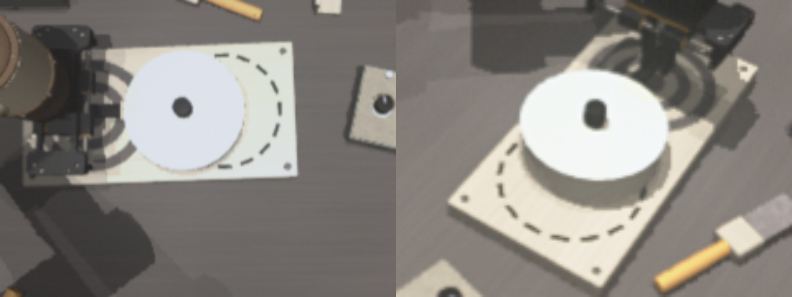

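Handle now points along +y with the pan still flat. Pull straight 13.7 cm.

Call:
carry_out --steps '[[[-0.4, 0, 0], 0], [[-1.2, 0, 0.01], 0], [[-2.2, 0, 0.02], 0], [[-3.3, 0, 0.03], 0], [[-4.4, 0, 0.04], 0], [[-5.5, 0, 0.05], 0], [[-6.6, 0, 0.05], 0], [[-7.7, 0, 0.06], 0], [[-8.8, 0.05, 0.07], 0], [[-9.9, 0.05, 0.08], 0], [[-11, 0.05, 0.08], 0], [[-12, 0.05, 0.09], 0], [[-12.9, 0.1, 0.1], 0], [[-13.5, 0.1, 0.1], 0], [[-13.7, 0.1, 0.1], 0], [[-13.7, 0.1, 0.1], 0], [[-13.7, 0.1, 0.1], 0]]'

```text
time_s: 46.35
tcp_pos: [0.6088, 0.3962, 0.0453]
ee_rot: [[-0.017, -1.0, 0.015], [-1.0, 0.017, -0.002], [0.001, -0.015, -1.0]]
wrist_force: [0.2, -9.6, 7.4]
gripper_width: 0.201
```

```bash
cat >> h.py <<'E'
def circ(img,c,r0,r1,z,sign):
    g=cv2.cvtColor(img,cv2.COLOR_RGB2GRAY);P=[];c=np.array(c,float)
    for a in np.arange(0,360,4):
        d=np.array([np.cos(np.radians(a)),np.sin(np.radians(a))]);rr=np.arange(r0,r1,.25)
        v=cv2.remap(g,(c[0]+rr*d[0]).astype('f4')[None],(c[1]+rr*d[1]).astype('f4')[None],1)[0].astype(float)
        k=np.argmax(sign*np.gradient(cv2.GaussianBlur(v[None],(9,1),2)[0]));P.append(c+rr[k]*d)
    W=pix2w('top',P,z)[:,:2]
    for _ in range(8):
        x=np.linalg.lstsq(np.c_[2*W,np.ones(len(W))],(W**2).sum(1),rcond=None)[0];R=np.sqrt(x[2]+x[:2]@x[:2])
        e=abs(np.hypot(*(W-x[:2]).T)-R);W=W[e<max(.0012,np.median(e)*2.5)]
    return x[:2],R,len(W)
E
python3 - <<'E'
from h import *
im=cap('top','t13');cap('scene','s13')
for c in('scene','top'):
 for t in ('lid_knob','pan_base','pan_handle'):
  d=r.place_of(c,t);print(c,t,[(np.round(x['centre'],4).tolist(),round(x['confidence'],2)) for x in d[:1]])
s=r.sense();p=s['tcp_pos'];print(p,s['gripper_width'],s['wrist_force'],np.round(s['ee_rot'],4).tolist())
u=w2pix('top',[.6097,.2527,.074])[0];print(u,circ(im,u,30,50,.073,-1))
t=cv2.cvtColor(cv2.imread('pics/t7.png'),cv2.COLOR_BGR2RGB);print('t7 lid',circ(t,w2pix('top',[.615,.065,.074])[0],30,50,.073,-1))
a=cv2.imread('pics/t13.png')[100:280,130:370];b=cv2.imread('pics/s13.png')[120:240,290:450]
cv2.imwrite('pics/z11.png',np.hstack([cv2.resize(a,(396,297)),cv2.resize(b,(396,297))]))
E
```

```text
scene lid_knob [([0.609, 0.2494, 0.0892], 0.92)]
scene pan_base []
scene pan_handle [([0.6104, 0.3933, 0.0568], 0.7)]
top lid_knob [([0.6085, 0.2481, 0.0891], 0.93)]
top pan_base [([0.5931, -0.2707, 0.0681], 0.22)]
top pan_handle [([0.6131, 0.3955, 0.0564], 0.67)]
[0.60881676 0.39619019 0.04523428] 0.206854553879154 [ 0.12702537 -9.83199848  5.69519137] [[-0.0175, -0.9997, 0.0155], [-0.9998, 0.0175, -0.0016], [0.0013, -0.0155, -0.9999]]
[210.46625281 165.96221559] (array([0.60095942, 0.25825527]), np.float64(0.09521114460800165), 29)
t7 lid (array([0.61974454, 0.06239624]), np.float64(0.09321828883539103), 89)
```

View pics/z11.png

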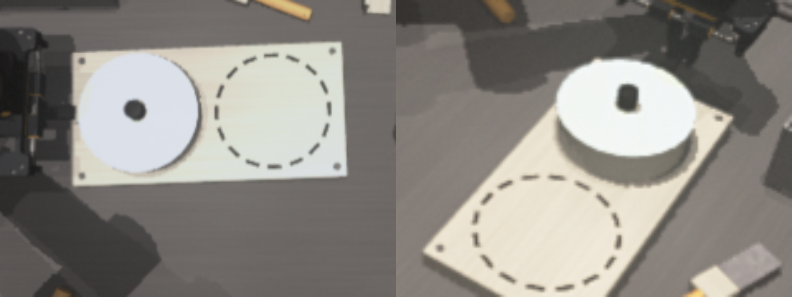

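Pan is nearly on the ring: knob y ≈ 0.2487 against 0.2527, with the arm lagging 4.5 mm under ~10 N of friction. Finish the pull.

Call:
carry_out --steps '[[[-0.3, -0.05, 0], 0], [[-0.6, -0.05, 0], 0], [[-0.8, -0.05, 0], 0], [[-0.9, -0.05, 0], 0], [[-0.9, -0.05, 0], 0], [[-0.9, -0.05, 0], 0], [[-0.9, -0.05, 0], 0]]'

```text
time_s: 47.45
tcp_pos: [0.6079, 0.4005, 0.0452]
ee_rot: [[-0.019, -1.0, 0.01], [-1.0, 0.019, -0.009], [0.009, -0.01, -1.0]]
wrist_force: [2.3, -10.0, 6.0]
gripper_width: 0.207
```

```bash
python3 - <<'E'
from h import *
im=cap('top','t14');cap('scene','s14')
for c in('scene','top'):
 for t in ('lid_knob','pan_handle'):
  d=r.place_of(c,t);print(c,t,[(np.round(x['centre'],4).tolist(),round(x['confidence'],2)) for x in d[:1]])
s=r.sense();p=s['tcp_pos'];print(p,s['gripper_width'],s['wrist_force'],np.round(s['ee_rot'],4).tolist())
E
```

```text
scene lid_knob [([0.6091, 0.2524, 0.0902], 0.82)]
scene pan_handle [([0.6075, 0.3976, 0.055], 0.58)]
top lid_knob [([0.6076, 0.2519, 0.0892], 0.71)]
top pan_handle [([0.6132, 0.3997, 0.059], 0.65)]
[0.60794973 0.40055265 0.045233  ] 0.20533829575021284 [  0.76551992 -10.39019571   5.14207196] [[-0.0191, -0.9998, 0.01], [-0.9998, 0.019, -0.0094], [0.0093, -0.0102, -0.9999]]
```

Knob reads (0.6084, 0.2520) against the ring centre (0.6097, 0.2527), which is good. Release and measure the heat knob.

Call:
carry_out --steps '[[[0, 0, 0], 0], [[0, 0, 0], 0], [[0, 0, 0], 0]]'

```text
time_s: 48.05
tcp_pos: [0.6077, 0.4003, 0.0454]
ee_rot: [[-0.019, -1.0, 0.01], [-1.0, 0.019, -0.01], [0.01, -0.01, -1.0]]
wrist_force: [2.3, -3.1, 2.6]
gripper_width: 0.206
```

Call:
carry_out --steps '[[[0, 0, 0], 0], [[0, 0, 0], 0], [[0, 0, 0], 0], [[0, 0, 0], 0], [[0, 0, 0], 0], [[0, 0, -1], 0], [[0, 0, -3], 0], [[0, 0, -6], 0], [[0, 0, -9], 0], [[0, 0, -11], 0], [[0, 0, -11], 0]]' --gripper -0.3

```text
time_s: 49.15
tcp_pos: [0.6085, 0.4028, 0.1609]
ee_rot: [[-0.018, -1.0, 0.017], [-1.0, 0.018, -0.004], [0.004, -0.017, -1.0]]
wrist_force: [-0.2, 0.5, 0.8]
gripper_width: 0.349
```

```bash
python3 - <<'E'
from h import *
im=cap('top','t15');cap('scene','s15')
for c in('scene','top'):
 for t in ('lid_knob','pan_base','pan_handle','heat_grip','heat_mark','trim1','trim2','trim3'):
  d=r.place_of(c,t);print(c,t,[(np.round(x['centre'],4).tolist(),round(x['confidence'],2)) for x in d])
d=r.cut_out('top','lid_knob')
s=r.sense();print(s['tcp_pos'],np.round(s['ee_rot'],3).tolist())
a=cv2.resize(cv2.imread('pics/t15.png')[150:200,405:475],None,fx=11,fy=11,interpolation=cv2.INTER_CUBIC)
for p,col in [((.5945,-.2715,.081),(0,255,0)),((.5945,-.2715,.045),(0,0,255))]:
    u=(w2pix('top',p)[0]-[405,150]+.5)*11;cv2.circle(a,tuple(int(x) for x in u),3,col,-1);print(u)
cv2.imwrite('pics/z12.png',a)
E
```

```text
scene lid_knob [([0.4676, -0.2618, 0.0069], 0.26)]
scene pan_base []
scene pan_handle [([0.6064, 0.3961, 0.0547], 0.66)]
scene heat_grip [([0.5952, -0.2678, 0.0697], 0.6)]
scene heat_mark [([0.593, -0.295, 0.0485], 0.82)]
scene trim1 [([0.5841, -0.3251, 0.044], 0.71), ([0.6177, -0.1653, 0.0455], 0.44), ([0.6029, -0.2177, 0.0456], 0.4), ([0.6063, 0.3986, 0.0552], 0.32)]
scene trim2 [([0.5841, -0.3251, 0.044], 0.71), ([0.6177, -0.1653, 0.0455], 0.44), ([0.6029, -0.2177, 0.0456], 0.4), ([0.6063, 0.3986, 0.0552], 0.32)]
scene trim3 [([0.5841, -0.3251, 0.044], 0.71), ([0.6177, -0.1653, 0.0455], 0.44), ([0.6029, -0.2177, 0.0456], 0.4), ([0.6063, 0.3986, 0.0552], 0.32)]
top lid_knob [([0.6074, 0.253, 0.0866], 0.98)]
top pan_base [([0.603, -0.2186, 0.0431], 0.67)]
top pan_handle [([0.6112, 0.4018, 0.0585], 0.65), ([0.6071, 0.2528, 0.0867], 0.31)]
top heat_grip [([0.5955, -0.2729, 0.0668], 0.81)]
top heat_mark [([0.6029, -0.2961, 0.0444], 0.75), ([0.6049, -0.2152, 0.0412], 0.74), ([0.5914, -0.2703, 0.0675], 0.59)]
top trim1 [([0.607, -0.2175, 0.0392], 0.63), ([0.5839, -0.3273, 0.0434], 0.44)]
top trim2 [([0.607, -0.2175, 0.0392], 0.63), ([0.5839, -0.3273, 0.0434], 0.44)]
top trim3 [([0.607, -0.2175, 0.0392], 0.63), ([0.5839, -0.3273, 0.0434], 0.44)]
[0.60667703 0.40143262 0.1553751 ] [[-0.019, -1.0, 0.01], [-1.0, 0.019, -0.01], [0.01, -0.01, -1.0]]
[412.77051781 239.51008283]
[360.62412102 267.5702408 ]
```

View pics/z12.png

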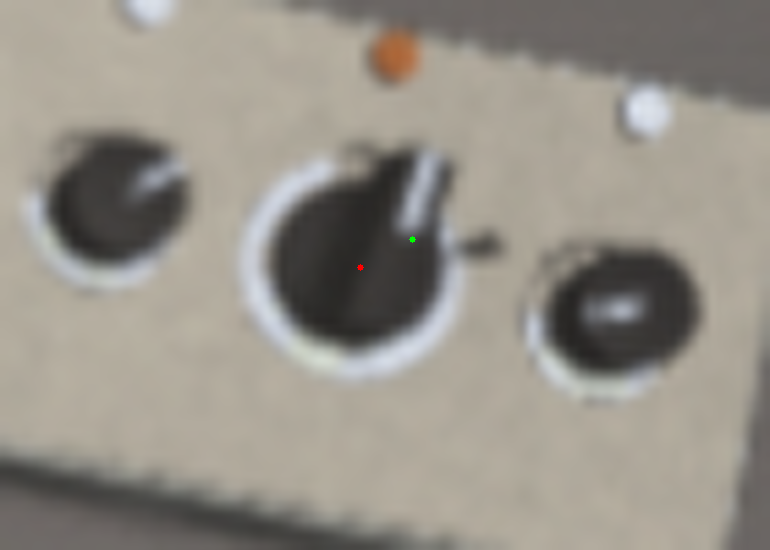

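Zoom: ring on the face centred at crop (353,265), mark at (482,246), white pointer line from (408,232) to (432,152). Work out the angles.

```bash
python3 - <<'E'
from h import *
f=lambda u,z:pix2w('top',np.array([405,150])+np.array(u)/11-.5,z)[0][:2]
c=f((353,265),.045);m=f((482,246),.045);a=f((408,232),.081);b=f((432,152),.081)
ang=lambda v:np.degrees(np.arctan2(v[1],v[0]))
print('axis',c,'mark',m,np.hypot(*(m-c)),ang(m-c),'line',a,b,ang(b-a),'end from axis',b-c,np.hypot(*(b-c)),ang(b-c),ang(a-c))
s=r.sense();R=np.array(s['ee_rot']);p=s['tcp_pos']
print('jaw y ang',ang(R[:2,1]),'tool x',ang(R[:2,0]),s['joints'],tool(np.r_[c,.155]-p))
E
```

```text
axis [ 0.59505478 -0.26989281] mark [ 0.59909316 -0.2975452 ] 0.027945716708214993 -81.69120767942816 line [ 0.59605323 -0.27057376] [ 0.61261029 -0.27605742] -18.324749993810883 end from axis [ 0.01755552 -0.00616461] 0.01860641047357266 -19.34869381777336 -34.294146429421296
jaw y ang 178.91874956539286 tool x -91.08685735627274 [ 46.52624467  34.54500283  11.32159813   0.87115782 -66.81397407
 -47.95355565] [67.14 -0.1   0.7 ]
```

Call:
carry_out --steps '[[[1.5, 0, 0], -2], [[4, 0, 0], -6], [[8, 0, 0], -10], [[12, 0, 0], -14], [[16, 0, 0], -19], [[20, 0, 0], -23], [[24, 0, 0], -28], [[28, 0, 0], -32], [[32, 0, 0], -37], [[36, 0, 0], -41], [[40, -0.1, 0.1], -46], [[44, -0.1, 0.2], -50], [[48, -0.1, 0.3], -55], [[52, -0.1, 0.4], -59], [[56, -0.1, 0.5], -64], [[60, -0.1, 0.6], -68], [[63.5, -0.1, 0.7], -72], [[66, -0.1, 0.7], -72.5], [[67.2, -0.1, 0.7], -72.5], [[67.2, -0.1, 0.7], -72.5]]'

```text
time_s: 52.1
tcp_pos: [0.5947, -0.2717, 0.1548]
ee_rot: [[0.947, -0.321, 0.01], [-0.321, -0.947, -0.01], [0.012, 0.006, -1.0]]
wrist_force: [0.1, 0.6, 0.1]
gripper_width: 0.349
```

```bash
python3 - <<'E'
from h import *
s=r.sense();R=np.array(s['ee_rot']);p=s['tcp_pos']
print(p,np.round(R,4).tolist(),s['gripper_width'],'tool x',np.degrees(np.arctan2(R[1,0],R[0,0])),s['joints'],tool(np.array([.595,-.2703,.058])-p))
E
```

```text
[ 0.59473423 -0.27165241  0.15483471] [[0.947, -0.321, 0.0096], [-0.3209, -0.9471, -0.01], [0.0123, 0.0064, -0.9999]] 0.3486202189161802 tool x -18.71856740589863 [-10.17649742  27.31546928  -1.38457607   0.53783204 -60.65660636
  81.19473034] [-0.14 -0.2   9.68]
```

Call:
carry_out --steps '[[[-0.1, -0.1, 2], 0], [[-0.1, -0.1, 4], 0], [[-0.1, -0.1, 6], 0], [[-0.1, -0.1, 7.5], 0], [[-0.1, -0.1, 8.6], 0], [[-0.1, -0.1, 9.3], 0], [[-0.1, -0.1, 9.6], 0], [[-0.1, -0.1, 9.6], 0]]'

```text
time_s: 52.9
tcp_pos: [0.5952, -0.2711, 0.059]
ee_rot: [[0.947, -0.321, 0.01], [-0.321, -0.947, -0.01], [0.013, 0.006, -1.0]]
wrist_force: [0.4, 0.1, -0.1]
gripper_width: 0.35
```

Call:
carry_out --steps '[[[0, 0, 0], 0], [[0, 0, 0], 0], [[0, 0, 0], 0], [[0, 0, 0], 0], [[0, 0, 0], 0], [[0, 0, 0], 0]]' --gripper -1

```text
time_s: 53.5
tcp_pos: [0.596, -0.2697, 0.0596]
ee_rot: [[0.947, -0.321, 0.012], [-0.321, -0.947, -0.009], [0.014, 0.005, -1.0]]
wrist_force: [0.1, 5.3, 3.0]
gripper_width: 0.132
```

```bash
python3 - <<'E'
from h import *
s=r.sense();R=np.array(s['ee_rot']);p=s['tcp_pos']
print(p,s['gripper_width'],'tool x',np.degrees(np.arctan2(R[1,0],R[0,0])),s['wrist_force'],s['moment'])
E
```

```text
[ 0.59598073 -0.26969609  0.05962524] 0.13245557350605774 tool x -18.70408244949783 [0.13615314 5.26434038 2.96641822] [ 1.67463293 -0.1390645   0.01203352]
```

Bar gripped, 11.5 mm wide. Turn clockwise 63°.

Call:
carry_out --steps '[[[0, 0, 0], 2], [[0, 0, 0], 6], [[0, 0, 0], 10], [[0, 0, 0], 14.5], [[0, 0, 0], 19], [[0, 0, 0], 23.5], [[0, 0, 0], 28], [[0, 0, 0], 32.5], [[0, 0, 0], 37], [[0, 0, 0], 41.5], [[0, 0, 0], 46], [[0, 0, 0], 50.5], [[0, 0, 0], 55], [[0, 0, 0], 59], [[0, 0, 0], 62], [[0, 0, 0], 63], [[0, 0, 0], 63], [[0, 0, 0], 63]]'

```text
time_s: 55.3
tcp_pos: [0.5951, -0.2702, 0.0596]
ee_rot: [[0.145, -0.989, 0.01], [-0.989, -0.145, -0.009], [0.01, -0.008, -1.0]]
wrist_force: [-3.2, -3.6, 1.3]
gripper_width: 0.135
```

Call:
carry_out --steps '[[[0, 0, 0], 0], [[0, 0, 0], 0], [[0, 0, 0], 0], [[0, 0, 0], 0], [[0, 0, -1], 0], [[0, 0, -3], 0], [[0, 0, -6], 0], [[0, 0, -9], 0], [[-3, 0, -11], 0], [[-6, 0, -11], 0]]' --gripper -0.35

```text
time_s: 56.3
tcp_pos: [0.5876, -0.2102, 0.1738]
ee_rot: [[0.144, -0.989, 0.019], [-0.99, -0.144, -0.011], [0.013, -0.017, -1.0]]
wrist_force: [0.3, -0.1, -0.3]
gripper_width: 0.328
```

```bash
python3 - <<'E'
from h import *
s=r.sense();R=np.array(s['ee_rot']);print(s['tcp_pos'],s['gripper_width'],'tool x',np.degrees(np.arctan2(R[1,0],R[0,0])),s['wrist_force'],tool([-.1,.15,0.05]))
E
```

```text
[ 0.58757348 -0.21023176  0.17384216] 0.3275832528551087 tool x -81.74713098601326 [ 0.26455891 -0.149612   -0.32066316] [-16.21   7.65  -5.35]
```

Back away and look.

Call:
carry_out --steps '[[[-4, 2, -1], 0], [[-8, 4, -2], 0], [[-12, 6, -4], 0], [[-16, 8, -5], 0], [[-20, 10, -5], 0], [[-24, 12, -5], 0], [[-24, 12, -5], 0], [[-24, 12, -5], 0]]'

```text
time_s: 57.1
tcp_pos: [0.4335, 0.0115, 0.2198]
ee_rot: [[0.146, -0.989, 0.021], [-0.989, -0.147, -0.01], [0.013, -0.019, -1.0]]
wrist_force: [-0.3, 0.0, 0.1]
gripper_width: 0.325
```

```bash
python3 - <<'E'
from h import *
im=cap('top','t16');cap('scene','s16')
for c in('scene','top'):
 for t in ('lid_knob','heat_grip','heat_mark'):
  d=r.place_of(c,t);print(c,t,[(np.round(x['centre'],4).tolist(),round(x['confidence'],2)) for x in d[:2]])
a=cv2.resize(cv2.imread('pics/t16.png')[150:200,405:475],None,fx=11,fy=11,interpolation=cv2.INTER_CUBIC)[100:450,:700]
b=cv2.resize(cv2.imread('pics/s16.png')[120:240,270:450],(375,250));d=cv2.resize(cv2.imread('pics/t16.png')[110:230,160:350],(325,250))
x=np.hstack([b,d]);cv2.imwrite('pics/z13.png',np.vstack([a,x]))
E
```

```text
scene lid_knob [([0.6031, 0.2529, 0.0896], 0.72)]
scene heat_grip [([0.5944, -0.2701, 0.0749], 0.48)]
scene heat_mark [([0.5948, -0.2992, 0.0465], 0.77)]
top lid_knob [([0.6061, 0.2533, 0.0889], 0.94)]
top heat_grip [([0.5948, -0.2685, 0.0677], 0.75)]
top heat_mark []
```

View pics/z13.png

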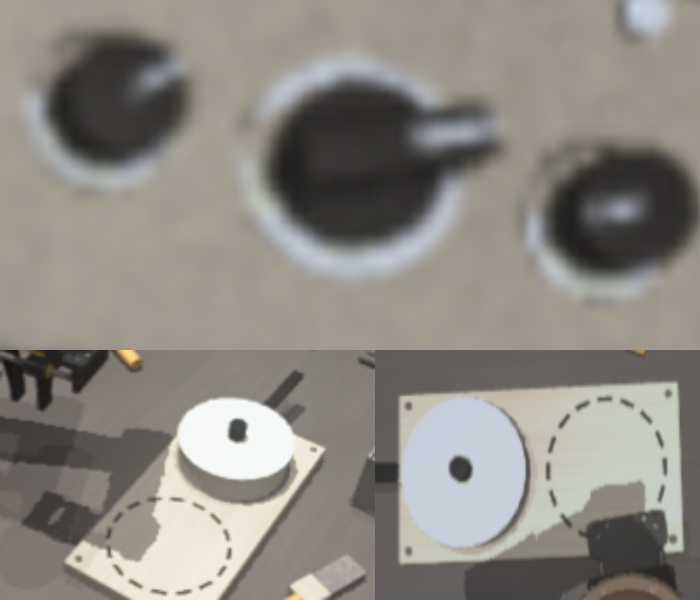

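Lid is seated, the pan covers the ring evenly, and the pointer lies at the mark, at crop (412,136)–(490,130). Refine mark and pointer angles numerically in both cameras.

```bash
python3 - <<'E'
from h import *
L=lambda n:cv2.cvtColor(cv2.imread(f'pics/{n}.png'),cv2.COLOR_BGR2RGB)
ang=lambda v:np.degrees(np.arctan2(v[1],v[0]))
c0=np.array([.595,-.270])
def polar(n,cam,z,r):  # brightness profile vs angle
    th=np.arange(-130,20,1.);P=np.c_[c0[0]+r*np.cos(np.radians(th)),c0[1]+r*np.sin(np.radians(th)),np.full(len(th),z)]
    u=w2pix(cam,P).astype('f4');g=cv2.cvtColor(L(n),cv2.COLOR_RGB2GRAY)
    return th,cv2.remap(g,u[None,:,0],u[None,:,1],1)[0].astype(float)
# axis offset per camera: fit white ring on face (max brightness radius)
for cam,n,n2 in(('top','t15','t16'),('scene','s15','s16')):
    g=cv2.cvtColor(L(n),cv2.COLOR_RGB2GRAY);pts=[]
    for a in np.arange(0,360,5):
        rr=np.arange(.018,.0265,.0002);P=np.c_[c0[0]+rr*np.cos(np.radians(a)),c0[1]+rr*np.sin(np.radians(a)),np.full(len(rr),.045)]
        u=w2pix(cam,P).astype('f4');v=cv2.remap(g,u[None,:,0],u[None,:,1],1)[0].astype(float)
        k=v.argmax()
        if v[k]>165 and 2<k<len(rr)-3: pts.append(P[k,:2])
    W=np.array(pts)
    for _ in range(6):
        x=np.linalg.lstsq(np.c_[2*W,np.ones(len(W))],(W**2).sum(1),rcond=None)[0];R=np.sqrt(x[2]+x[:2]@x[:2]);e=abs(np.hypot(*(W-x[:2]).T)-R);W=W[e<max(.001,2.5*np.median(e))]
    print(cam,'ring',x[:2],R,len(W))
    c0s=c0.copy();c0=x[:2]
    for r_ in(.026,.0275,.029):
        th,v=polar(n,cam,.045,r_);m=(th>-115)&(th<-50);w=np.clip(np.median(v[m])-15-v[m],0,None);print('mark',r_,round((th[m]*w).sum()/max(w.sum(),1e-9),1),w.max())
    for nn,lo,hi in((n,-50,15),(n2,-115,-50)):
        o=[]
        for r_ in(.011,.014,.017,.019):
            th,v=polar(nn,cam,.081,r_);m=(th>lo)&(th<hi);w=np.clip(v[m]-v[m].max()*.6,0,None);o.append(round((th[m]*w).sum()/w.sum(),1))
        print('pointer',nn,o)
    c0=c0s
E
```

```text
top ring [ 0.59469849 -0.27030905] 0.02156254345265729 47
mark 0.026 -76.2 63.5
mark 0.0275 -79.7 64.0
mark 0.029 -81.2 66.0
pointer t15 [np.float64(-21.8), np.float64(-24.9), np.float64(-29.2), np.float64(-22.7)]
pointer t16 [np.float64(-81.1), np.float64(-75.5), np.float64(-76.7), np.float64(-79.8)]
scene ring [ 0.59454201 -0.26737405] 0.02147543883829358 39
mark 0.026 -80.7 86.5
mark 0.0275 -80.5 94.5
mark 0.029 -80.5 81.0
pointer s15 [np.float64(-22.6), np.float64(-22.5), np.float64(-23.0), np.float64(-19.3)]
pointer s16 [np.float64(-81.9), np.float64(-88.1), np.float64(-95.2), np.float64(-99.2)]
```

Mark at about −80.5 to −81.5°, pointer at −81.7°: good. Check the pan centring more carefully.

```bash
python3 - <<'E'
from h import *
L=lambda n:cv2.cvtColor(cv2.imread(f'pics/{n}.png'),cv2.COLOR_BGR2RGB)
for n,c in(('t0',0),('t16',(.607,.2525)),('t15',(.607,.2525)),('t7',(.615,.0645))):
    if not c: continue
    print(n,circ(L(n),w2pix('top',[*c,.074])[0],32,42,.074,-1))
t=L('t16');g=cv2.cvtColor(t,cv2.COLOR_RGB2GRAY)
# scene: lid edge
def lidscene(n,c):
    g=cv2.cvtColor(L(n),cv2.COLOR_RGB2GRAY);pts=[]
    for a in np.arange(0,360,4):
        rr=np.arange(.074,.094,.0004);P=np.c_[c[0]+rr*np.cos(np.radians(a)),c[1]+rr*np.sin(np.radians(a)),np.full(len(rr),.074)]
        u=w2pix('scene',P).astype('f4');v=cv2.GaussianBlur(cv2.remap(g,u[None,:,0],u[None,:,1],1).astype(float),(9,1),2)[0]
        k=np.argmin(np.gradient(v))
        if 3<k<len(rr)-4: pts.append(P[k,:2])
    W=np.array(pts)
    for _ in range(6):
        x=np.linalg.lstsq(np.c_[2*W,np.ones(len(W))],(W**2).sum(1),rcond=None)[0];R=np.sqrt(x[2]+x[:2]@x[:2]);e=abs(np.hypot(*(W-x[:2]).T)-R);W=W[e<max(.0012,2.5*np.median(e))]
    return x[:2],R,len(W)
print('s16',lidscene('s16',(.607,.2525)),'s7',lidscene('s7',(.615,.0645)))
r.capture('top')
for t in('pan_base','pan_handle','lid_knob','heat_spot_c'):
    d=r.place_of('top',t);print(t,[(np.round(x['centre'],4).tolist(),round(x['confidence'],2)) for x in d[:2]])
E
```

```text
t16 (array([0.60860459, 0.25200625]), np.float64(0.08598479963019869), 52)
t15 (array([0.60835117, 0.25233085]), np.float64(0.08597826659272344), 53)
t7 (array([0.61323455, 0.06414454]), np.float64(0.08305511671275327), 64)
s16 (array([0.60643507, 0.25108519]), np.float64(0.08420217280224492), 76) s7 (array([0.61462074, 0.06391618]), np.float64(0.08410833968994985), 74)
pan_base []
pan_handle [([0.6147, 0.3999, 0.0618], 0.77)]
lid_knob [([0.6078, 0.251, 0.0903], 0.71)]
heat_spot_c [([0.6195, -0.1677, 0.0466], 0.7)]
```

Lid circle fits and the before/after shift both put the pan within about 3 mm of the ring centre. Hand in.

```bash
python3 -c "
from station import r
print(r.finish_job(), r.sense()['time_s'])"
```

```text
the job is handed in; nothing more can be done
the job is handed in; nothing more can be done
```

The job is done and handed in at about 58 s of robot time; no verdict is reported back.

I took the lid off and put all three bosses present upright in the pan. The nut and the square block stayed on the bench. I then set the lid back on, slid the pan onto the heating ring and turned the heat knob clockwise 63°.

**Sliding the pan:** on the first pull the pan yawed about 13° in the grip and trailed behind. I gripped the handle again, swung the pan about its own centre and pulled it straight. The handle now points along +y instead of towards the robot. The pan looked flat on the deck in every picture, and vertical wrist forces stayed under 8 N.

**Last checks:**
- **Lid:** seated flat, with its knob reading 86–90 mm above the bench where 87 mm is expected.
- **Pan on the ring:** circle fits put the lid centre 1–4 mm from the fitted ring centre, (0.6097, 0.2527). The readings disagree a little: one knob reading of the last pair was 7 mm off in x, while the others were within about 4 mm.
- **Knob:** the pointer stands at −81.7° from the gripper's angle, and the mark is at about −80 to −82°. The pointer angle read from the pictures alone scattered too much to be a second check.
- **Trimmers:** they look unchanged in the before and after pictures.

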